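# Restock the tea-carton rail with the push stick

### The arm

A 7-joint arm with a two-finger parallel gripper is mounted at the origin on the work surface. World frame = base frame: x ahead of the robot, y to its left, z up, the work surface at z = 0. Lengths are in m, angles in rad, forces in N, time in s.
With the tool pointing down it reaches from about 0.4 to 0.85 m from the base axis. Payload 6.9 kg.
Tool frame: the origin (TCP) lies midway between the tips of the shut fingers; the grasp point (between the pads) lies env.grip_point_offset behind it (env.grip_point_offset is the distance from the TCP to the grasp point, in m); z points along the fingers, y is the line along which they close (so a half turn about z gives the same grasp; the last joint's range is limited). The gripper opens to 85 mm and grips with 20 to 120 N. Pads are 22 mm wide; open, the fingers measure 114 mm over their backs; the gripper's body (76 mm by 85 mm) begins 54 mm behind the grasp point. The pads swing forward as they close: fully open they stand 13 mm farther back than shut.
Start: joints at [-1.169, 0.507, -0.238, 1.5, 0.126, 1.149, -0.155], TCP at [0.182, 0.598, 0.231] pointing down, gripper open.
Joint ranges: [-3.08, 3.08], [-0.24, 2.05], [-1.43, 1.35], [0, 2.5], [-1.52, 4.66], [0.17, 1.96], [-2.89, 2.89]. Speed limits (rad/s): [2.39, 2.39, 3.14, 3.14, 3.14, 3.14, 3.14].

### API

Orientations are given as a rotation vector (axis times angle).
In Python, from bench import env, camera, workorder gives the robot as it stands.
- The arm moves only by the shell command python3 -m inch 'ROWS'. ROWS is JSON, one flat list of numbers, 7 for each row, row after row: the turn, a rotation vector about the tool's x, y, z each as a share of pi/2 rad, from -1 to 1, then the shift along the tool's x, y, z each as a share of 40 cm, from -1 to 1, then the gripper's target within -1 to 1 (fully open at 1, half-way at 0, shut at -1). In form: [wx, wy, wz, x, y, z, claw, wx, wy, wz, x, y, z, claw, ...]. A call has 1 to 5 rows; each row is the pose to reach, as a shift and turn from the pose commanded when the call began, along the tool's axes at that moment; what a row does not reach only later rows make up. A row lasts 1/10 s, in which the tool goes at most 50 mm and 8.59 degrees, less where a joint would pass 70% of its speed; a pose out of reach is approached as far as the arm can. A call with a number of a shift or a turn outside -1 to 1 is refused whole. A call with a gripper value outside its range is refused whole. The fingers move at their own pace and stop on an object; the grip force is fixed at half the most. Time passes only in rows, so rows that repeat a pose let the fingers close. It gives the time, the measured TCP pose, the force, the opening and the grip force at its end, in the units of the state.
- env.observe(): the state, without advancing time (a new reading comes with each control period).
- camera(name): name is "side" or "top" or "wrist"; returns a dict with "img" (384x512x3 uint8, red, green, blue), "mtx" (3x3 intrinsics, pixels), "position" and "attitude" of the camera in the world; the wrist camera has in their place "T_tool_cam" (4x4, takes a point from camera to tool coordinates, whose origin is the TCP and whose axes are the flange's). Camera axes: x right, y down, z forward; pixel columns grow to the right and rows downward; lengths in m; the calibration is good to about 2 mm. A picture is of the moment at which its call begins: read the wrist's pose just before it. There is no depth.
- workorder.finish_job(): hands the job in; it is judged then, once.
The state is a dict: "time_s": time; "joint_positions": joint angles; "qvel": joint speeds; "effort": joint torques, N m; "position": TCP position; "ee_rot": TCP orientation; "wrist_force": force on the tool from outside, world axes, zero at the start; "ft_torque": the same for the moment, N m; "gripper_width": finger opening in m; "grasp_force": force on a finger pad.
Only numpy, scipy, OpenCV 4.12 (cv2) and the standard library are available. Lean on these libraries where they do the work, as an engineer would, in place of code of your own. Each camera call takes 0.05 s, during which the arm holds its last target. There are 200 camera calls.

### The job

Stand every loose tea carton (three or four) on the rail before its dark entry line, long side along the low fence, then feed them past the line with the held push stick, keeping them against the fence, until they stand in one closed row against the end stop; past the line only the stick may touch a carton. Then slide the black stock marker so that its white pointer is level with the rear face of the last carton in the row, and finish with the push stick lying lengthwise and right way up on its cork rest, and the other things on the ledge left alone.

Things in the scene. Friction and masses are not known exactly. Their poses are not given: they have to be found in the camera images.
- rail: fixed carton rail: aluminium plate 6 mm thick on the ledge, in its frame x -32 to +90, y -210 to +212 mm. Origin on the ledge, mid entry line (dark strip across the plate at y = 0), under the centreline of a carton flush with the fence. z up, +y = feed direction, +x = towards the fence; other side open. Infeed: y < 0. Store: 0 to +200 mm; four cartons fill 184 mm of it
- fence_face (a point): top inner edge of the rail's low steel fence, at the entry line: rail frame x = +18, y = 0, 26 mm above the ledge. The fence is 10 mm thick and runs the plate's whole length
- end_stop (a point): foot of the end stop's face, on the plate: rail frame x = 0, y = +200, 6 mm above the ledge. The stop is a steel block whose top is 50 mm above the ledge; x -26 to +28 mm, 12 mm thick
- carton1: a tea carton, rigid cardboard box 36 x 46 x 66 mm (x, y, z), about 90 g; origin at the centre of its underside, z up. Stands upright on the ledge at the start, long side turned up to 0.4 rad from the world's y axis; one of the four may be absent
- carton2: a tea carton, rigid cardboard box 36 x 46 x 66 mm (x, y, z), about 90 g; origin at the centre of its underside, z up. Stands upright on the ledge at the start, long side turned up to 0.4 rad from the world's y axis; one of the four may be absent
- carton3: a tea carton, rigid cardboard box 36 x 46 x 66 mm (x, y, z), about 90 g; origin at the centre of its underside, z up. Stands upright on the ledge at the start, long side turned up to 0.4 rad from the world's y axis; one of the four may be absent
- carton4: a tea carton, rigid cardboard box 36 x 46 x 66 mm (x, y, z), about 90 g; origin at the centre of its underside, z up. Stands upright on the ledge at the start, long side turned up to 0.4 rad from the world's y axis; one of the four may be absent
- stick: wooden push stick, 90 g, lying on its cork rest, head towards about world +y. Origin: centre of its underside; y along it to the head, z up. Flat sole 30 mm wide (x), 12 mm high, y -100 to +90 mm; rubber head 30 mm wide (x), 24 mm high, flat pushing face at y = +100 mm. Upright grip on the sole: 18 mm wide (x), 60 mm long (y, centred on the origin), top 62 mm above the underside
- rest: the fixed cork rest for the push stick, 80 x 240 x 4 mm (x, y, z), origin at the centre of its underside, y along it; the stick lies on top of it, lengthwise
- marker (a joint): position of the stock marker along its track, m, 0 to 0.185, equal to the y of its pointer in the rail's frame (0 at the entry line, growing towards the end stop); it stays where it is left, about 1.2 N of friction. At the start it stands nearer the end stop than the mark it must be set to
- marker_tip (a point): tip of the marker's white pointer, 3 mm wide, 31 mm above the ledge, over the fence at rail x = +22 mm. The black grip is centred 40 mm further in rail +x (x = +62 mm) at the same y: 18 mm wide (x), 24 mm long (y), from 17 to 57 mm above the ledge, on a track 22 mm wide
- jar: bystander: closed glass coffee jar, 80 mm across, 130 mm high; origin under its centre
- mug: bystander: blue ceramic mug, 82 mm across, 95 mm high; origin under its centre
- tin: bystander: round stainless sugar tin, 88 mm across, 106 mm high; origin under its centre
- timer: bystander: white plastic press-button timer, 58 x 58 x 24 mm (30 with its button), lying flat between the cartons and the stick's rest; origin under its centre
- shaker: bystander: white ceramic salt shaker, 44 mm across, 76 mm high; origin under its centre
- bowl: bystander: white ceramic bowl, 110 mm across, 45 mm high; origin under its centre
- spoon: bystander: steel teaspoon about 150 mm long, lying flat near the robot

How it is judged:
On the way, in this order (a step that is already met when the one before it is completed fails the run):
1. the push stick pushes a carton that is past the entry line (((y of carton1 in the frame of rail between 0.012 and 0.22 m and z of carton1 in the frame of rail below 0.03 m and x of carton1 in the frame of rail between -0.01 and 0.01 m and contact force between stick and carton1 above 0.05 N) or (y of carton2 in the frame of rail between 0.012 and 0.22 m and z of carton2 in the frame of rail below 0.03 m and x of carton2 in the frame of rail between -0.01 and 0.01 m and contact force between stick and carton2 above 0.05 N) or (y of carton3 in the frame of rail between 0.012 and 0.22 m and z of carton3 in the frame of rail below 0.03 m and x of carton3 in the frame of rail between -0.01 and 0.01 m and contact force between stick and carton3 above 0.05 N) or (y of carton4 in the frame of rail between 0.012 and 0.22 m and z of carton4 in the frame of rail below 0.03 m and x of carton4 in the frame of rail between -0.01 and 0.01 m and contact force between stick and carton4 above 0.05 N))), for 0.02 s.
2. all cartons stand in a closed row against the end stop and the fence (x of carton1 in the frame of rail between -0.006 and 0.006 m and y of carton1 in the frame of rail between 0.031 and 0.185 m and z of carton1 in the frame of rail between 0.002 and 0.012 m and angle between each of carton1, carton2, carton3, carton4's own z axis and vertical below 0.1 rad and angle between the y axis of each of carton1, carton2, carton3, carton4 and the y axis of rail, either way round below 0.12 rad and x of carton2 in the frame of rail between -0.006 and 0.006 m and y of carton2 in the frame of rail between 0.031 and 0.185 m and z of carton2 in the frame of rail between 0.002 and 0.012 m and x of carton3 in the frame of rail between -0.006 and 0.006 m and y of carton3 in the frame of rail between 0.031 and 0.185 m and z of carton3 in the frame of rail between 0.002 and 0.012 m and x of carton4 in the frame of rail between -0.006 and 0.006 m and y of carton4 in the frame of rail between 0.031 and 0.185 m and z of carton4 in the frame of rail between 0.002 and 0.012 m and ((y of carton1 in the frame of rail between 0.169 and 0.185 m and x of carton1 in the frame of rail between -0.006 and 0.006 m) or (y of carton2 in the frame of rail between 0.169 and 0.185 m and x of carton2 in the frame of rail between -0.006 and 0.006 m) or (y of carton3 in the frame of rail between 0.169 and 0.185 m and x of carton3 in the frame of rail between -0.006 and 0.006 m) or (y of carton4 in the frame of rail between 0.169 and 0.185 m and x of carton4 in the frame of rail between -0.006 and 0.006 m)) and ((y of carton1 in the frame of rail between 0.123 and 0.139 m and x of carton1 in the frame of rail between -0.006 and 0.006 m) or (y of carton2 in the frame of rail between 0.123 and 0.139 m and x of carton2 in the frame of rail between -0.006 and 0.006 m) or (y of carton3 in the frame of rail between 0.123 and 0.139 m and x of carton3 in the frame of rail between -0.006 and 0.006 m) or (y of carton4 in the frame of rail between 0.123 and 0.139 m and x of carton4 in the frame of rail between -0.006 and 0.006 m)) and ((y of carton1 in the frame of rail between 0.077 and 0.093 m and x of carton1 in the frame of rail between -0.006 and 0.006 m) or (y of carton2 in the frame of rail between 0.077 and 0.093 m and x of carton2 in the frame of rail between -0.006 and 0.006 m) or (y of carton3 in the frame of rail between 0.077 and 0.093 m and x of carton3 in the frame of rail between -0.006 and 0.006 m) or (y of carton4 in the frame of rail between 0.077 and 0.093 m and x of carton4 in the frame of rail between -0.006 and 0.006 m))), for 0.2 s.
3. the marker's pointer is level with the rear face of the last carton (((y of any of carton1, carton2, carton3, carton4 in the frame of rail below 0.062 m and y of marker_tip in the frame of rail between 0.008 and 0.024 m) or (y of each of carton1, carton2, carton3, carton4 in the frame of rail above 0.062 m and y of marker_tip in the frame of rail between 0.054 and 0.07 m))), for 0.2 s.
At the end, for the whole second after the job is handed in: cartons upright in a closed row at the end stop (each within 8 mm of its place, 6 mm of the fence, 0.12 rad of parallel); pointer within 8 mm of the last carton's rear face; stick upright on its rest, within 25 mm across, 40 mm along and 0.3 rad of lengthwise; all at rest (all of step 2 and ((y of any of carton1, carton2, carton3, carton4 in the frame of rail below 0.062 m and y of marker_tip in the frame of rail between 0.008 and 0.024 m) or (y of each of carton1, carton2, carton3, carton4 in the frame of rail above 0.062 m and y of marker_tip in the frame of rail between 0.054 and 0.07 m)) and x of stick in the frame of rest between -0.025 and 0.025 m and y of stick in the frame of rest between -0.04 and 0.04 m and z of stick in the frame of rest between 0 and 0.01 m and angle between stick's own z axis and vertical below 0.1 rad and angle between the y axis of stick and the y axis of rest, either way round below 0.3 rad and linear speed of each of stick, carton1, carton2, carton3, carton4 below 0.02 m/s); the robot touches nothing.
It fails at once if the hand touched a carton standing past the entry line of the rail ((y of carton1 in the frame of rail between 0.012 and 0.22 m and z of carton1 in the frame of rail below 0.03 m and x of carton1 in the frame of rail between -0.05 and 0.05 m and contact force between any of the fingers, the arm and carton1 above 0.5 N) or (y of carton2 in the frame of rail between 0.012 and 0.22 m and z of carton2 in the frame of rail below 0.03 m and x of carton2 in the frame of rail between -0.05 and 0.05 m and contact force between any of the fingers, the arm and carton2 above 0.5 N) or (y of carton3 in the frame of rail between 0.012 and 0.22 m and z of carton3 in the frame of rail below 0.03 m and x of carton3 in the frame of rail between -0.05 and 0.05 m and contact force between any of the fingers, the arm and carton3 above 0.5 N) or (y of carton4 in the frame of rail between 0.012 and 0.22 m and z of carton4 in the frame of rail below 0.03 m and x of carton4 in the frame of rail between -0.05 and 0.05 m and contact force between any of the fingers, the arm and carton4 above 0.5 N)).
It fails at once if a carton past the entry line came more than 10 mm away from the fence ((y of carton1 in the frame of rail between 0.012 and 0.22 m and z of carton1 in the frame of rail below 0.03 m and x of carton1 in the frame of rail between -0.05 and -0.01 m) or (y of carton2 in the frame of rail between 0.012 and 0.22 m and z of carton2 in the frame of rail below 0.03 m and x of carton2 in the frame of rail between -0.05 and -0.01 m) or (y of carton3 in the frame of rail between 0.012 and 0.22 m and z of carton3 in the frame of rail below 0.03 m and x of carton3 in the frame of rail between -0.05 and -0.01 m) or (y of carton4 in the frame of rail between 0.012 and 0.22 m and z of carton4 in the frame of rail below 0.03 m and x of carton4 in the frame of rail between -0.05 and -0.01 m)).
It fails at once if a bystander was moved more than 30 mm (distance of any of jar, mug, tin, timer, shaker, bowl, spoon from where it was at the start of the episode above 0.03 m).
Of carton1, carton2, carton3, carton4 only 3 to 4 are there at a start; the rules pass over those that are not, and their reading is None.
At some moment in a run one of stick may be knocked a few centimetres aside while the robot is not near it.
Once in a run the grip may slacken for a moment while it holds something.
It also fails if it takes over 208 s, if anything falls off the work surface, if the arm or the gripper's body presses on something with over 40 N, if the wrist force passes 120 N, or if a joint passes its speed limit or range.

## Working session

There is one attempt and no reset: what is moved stays moved. The work goes in short steps, Python scripts to look and compute and a shell command to move; the robot and the scene stay as the last step left them, time stands still between calls to the robot, and variables do not carry over. Pictures are saved under pics/ and viewed, at most 14 in all, crops included, and the job is handed in when it is done.

```bash
ls; mkdir -p pics; python3 - <<'E'
from bench import env,camera
import cv2,numpy as np
np.set_printoptions(precision=4,suppress=True)
s=env.observe();print(s,env.grip_point_offset)
for n in("side","top","wrist"):
    c=camera(n);cv2.imwrite(f"pics/{n}0.png",c["img"][:,:,::-1]);np.save(f"pics/{n}0.npy",c,allow_pickle=True)
    print(n,{k:v for k,v in c.items() if k!="img"})
a=[cv2.imread(f"pics/{n}0.png") for n in("side","top")]
E
```

```text
pics
{'time_s': 0.0, 'joint_positions': array([-1.1695,  0.5083, -0.2375,  1.5011,  0.1257,  1.1489, -0.1548]), 'qvel': array([ 0.0001,  0.0008, -0.0008, -0.0014, -0.0014, -0.0015, -0.0001]), 'effort': array([  0.0001, -62.0582,  -2.1867, -24.9652,   0.0128,   0.0117,
         0.    ]), 'position': array([0.1821, 0.5973, 0.2304]), 'ee_rot': array([-0.4629, -3.1071,  0.0028]), 'wrist_force': array([ 0.4662, -0.0798, -0.4248]), 'ft_torque': array([-0.0155, -0.0262, -0.0343]), 'grasp_force': 0.0, 'gripper_width': 0.08534304643364982} 0.0187
side {'mtx': array([[494.1701,   0.    , 250.537 ],
       [  0.    , 494.1701, 183.0263],
       [  0.    ,   0.    ,   1.    ]]), 'position': array([0.2198, 1.4477, 1.1657]), 'attitude': array([-0.2883,  2.7143, -1.353 ])}
top {'mtx': array([[372.0866,   0.    , 257.9499],
       [  0.    , 372.0866, 193.0221],
       [  0.    ,   0.    ,   1.    ]]), 'position': array([0.3071, 0.0415, 1.1539]), 'attitude': array([-2.1298,  2.1172, -0.1952])}
wrist {'mtx': array([[289.5007,   0.    , 257.6041],
       [  0.    , 289.5007, 190.6471],
       [  0.    ,   0.    ,   1.    ]]), 'T_tool_cam': array([[ 0.    , -0.9603, -0.2789,  0.0705],
       [ 1.    , -0.0001,  0.0005, -0.0007],
       [-0.0005, -0.2789,  0.9603, -0.1442],
       [ 0.    ,  0.    ,  0.    ,  1.    ]])}
```

View pics/top0.png

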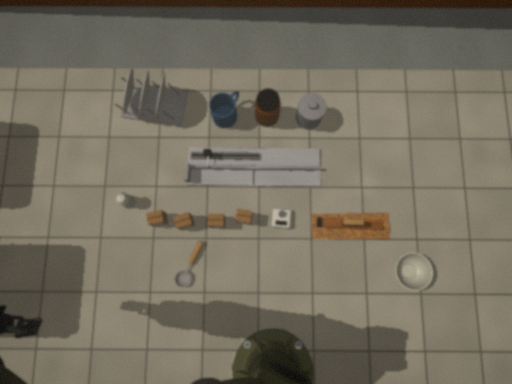

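View pics/side0.png

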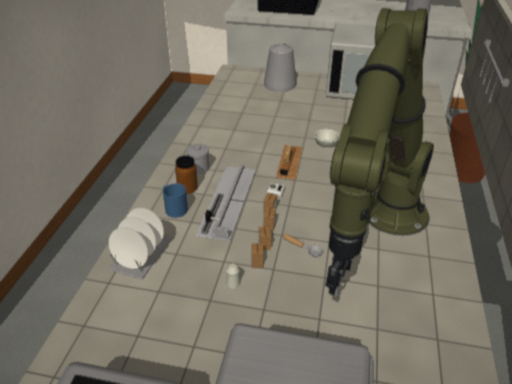

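The top view shows the rail at (185-325, 148-187) with the end stop at the left (world +y) and the fence towards +x. Four cartons stand at about (156,217), (184,220), (216,220) and (244,216), the timer at (282,218), and the stick on its rest at (350,226). The marker is at (207,155). The side view agrees.

```bash
cat > h.py <<'E'
import numpy as np,cv2
from scipy.spatial.transform import Rotation as R
from bench import env,camera
np.set_printoptions(precision=4,suppress=True)
def shot(n,save=None):
    s=env.observe();c=dict(camera(n))
    if n=="wrist":
        T=c["T_tool_cam"];Rt=R.from_rotvec(s["ee_rot"]).as_matrix()
        c["Rc"]=Rt@T[:3,:3];c["p"]=Rt@T[:3,3]+s["position"]
    else: c["Rc"]=R.from_rotvec(c["attitude"]).as_matrix();c["p"]=np.array(c["position"])
    if save: cv2.imwrite(f"pics/{save}.png",c["img"][:,:,::-1])
    return c
def cast(c,uv,z):
    uv=np.atleast_2d(np.array(uv,float));d=np.c_[uv,np.ones(len(uv))]@np.linalg.inv(c["mtx"]).T@c["Rc"].T
    return c["p"]+d*((z-c["p"][2])/d[:,2])[:,None]
def proj(c,P):
    q=(np.atleast_2d(P)-c["p"])@c["Rc"]@c["mtx"].T;return q[:,:2]/q[:,2:]
def blobs(c,lo,hi,z,amin=30,roi=None):
    hsv=cv2.cvtColor(c["img"],cv2.COLOR_RGB2HSV);m=cv2.inRange(hsv,np.array(lo),np.array(hi))
    if roi: k=np.zeros_like(m);k[roi[1]:roi[3],roi[0]:roi[2]]=1;m*=k
    out=[]
    for q in cv2.findContours(m,cv2.RETR_EXTERNAL,cv2.CHAIN_APPROX_NONE)[0]:
        if cv2.contourArea(q)<amin: continue
        w=cast(c,q[:,0,:],z)[:,:2]*1000
        r=cv2.minAreaRect(w.astype(np.float32));out.append((cv2.contourArea(q),np.array(r[0]),np.array(r[1]),r[2],q[:,0].mean(0)))
    return out
def rows(target,rotv=None):
    "shares to go from measured pose to target xyz"
    s=env.observe();Rt=R.from_rotvec(s["ee_rot"]);d=Rt.inv().apply(np.array(target)-s["position"])/0.4
    print("shift",d.round(4))
    if rotv is not None: print("turn",((Rt.inv()*R.from_rotvec(rotv)).as_rotvec()/(np.pi/2)).round(4))
E
python3 - <<'E'
from h import *
c=shot("top")
print("p",c["p"]);print("proj ledge",proj(c,[[.5,0,0],[.5,.3,0]]))
hsv=cv2.cvtColor(c["img"],cv2.COLOR_RGB2HSV)
for p in [(156,216),(216,220),(350,222),(330,226),(240,180),(240,130),(254,178),(300,160)]:print(p,hsv[p[1],p[0]])
for b in blobs(c,(5,100,40),(20,255,255),0.066,20,(140,190,400,260)):print(b)
im=cv2.resize(c["img"][135:250,110:400,::-1],None,fx=2.75,fy=2.75,interpolation=cv2.INTER_CUBIC);cv2.imwrite("pics/topc.png",im)
print(R.from_rotvec(env.observe()["ee_rot"]).as_matrix())
E
```

```text
p [0.3071 0.0415 1.1539]
proj ledge [[271.9938 200.3764]
 [176.602  199.8277]]
(156, 216) [ 15 137 117]
(216, 220) [ 15 132 120]
(350, 222) [ 17 138 152]
(330, 226) [ 14 159 120]
(240, 180) [ 16  19 149]
(240, 130) [ 21  43 118]
(254, 178) [ 18  20 126]
(300, 160) [ 10  15 151]
(84.5, array([340.6485, 221.5803]), array([15.663 , 58.2299]), 64.99594116210938, array([196.0465, 250.6047]))
(167.5, array([431.1353, 168.0832]), array([32.4251, 50.0787]), 0.33894434571266174, array([215.6863, 219.8235]))
(1858.5, array([ 414.9261, -226.0487]), array([ 74.3551, 227.8074]), 1.2178423404693604, array([349.8392, 225.9849]))
(179.5, array([429.3137, 262.8341]), array([36.5291, 53.1838]), 13.447266578674316, array([183.2353, 220.2745]))
(172.0, array([437.3349, 342.5821]), array([35.9497, 54.6113]), 7.100587368011475, array([156.    , 217.5577]))
(156.0, array([442.79  ,  85.9534]), array([45.4647, 34.7643]), 78.9447250366211, array([243.5208, 215.7917]))
[[-0.9566  0.2916 -0.0003]
 [ 0.2916  0.9566 -0.0011]
 [ 0.     -0.0011 -1.    ]]
```

View pics/topc.png

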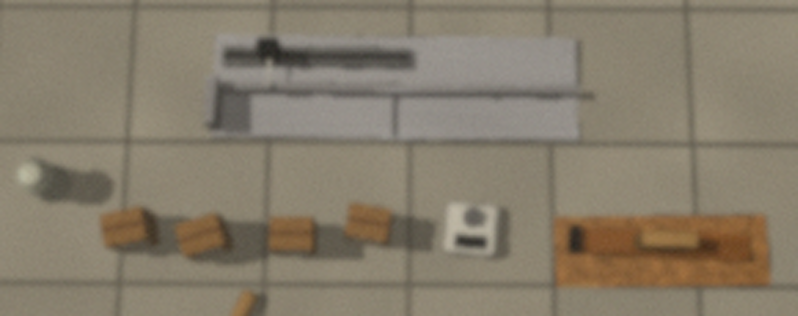

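```bash
python3 - <<'E'
from h import *
c=shot("top")
f=lambda u,v:(u/2.75+110,v/2.75+135)
print("entry",cast(c,f(394,116),.006))
print("fence top ends",cast(c,[f(592,96),f(215,92)],.026))
print("marker grip top",cast(c,f(267,46),.057),"tip",cast(c,f(268,70),.031))
print("stick grip",cast(c,f(670,238),.066),"head",cast(c,f(576,238),.028))
print("rest corners",cast(c,[f(553,286),f(769,286),f(553,216),f(766,216)],.004))
rows([.52,.05,.25],R.from_matrix(np.array([[0,1,0],[1,0,0],[0,0,-1]]).T).as_rotvec())
E
```

```text
entry [[0.573  0.0594 0.006 ]]
fence top ends [[ 0.593  -0.1653  0.026 ]
 [ 0.5952  0.2626  0.026 ]]
marker grip top [[0.6404 0.2007 0.057 ]] tip [[0.62   0.2025 0.031 ]]
stick grip [[ 0.4275 -0.2369  0.066 ]] head [[ 0.431  -0.1429  0.028 ]]
rest corners [[ 0.3797 -0.1199  0.004 ]
 [ 0.3812 -0.3611  0.004 ]
 [ 0.4585 -0.1215  0.004 ]
 [ 0.4599 -0.3623  0.004 ]]
shift [-1.2069 -1.0634 -0.0469]
turn [-0.0005  0.0004  0.8117]
```

```bash
M="python3 -m inch"
python3 -m inch '[0,0,0,-0.4,-0.35,0,1, 0,0,0,-0.4,-0.35,0,1, 0,0,0,-0.4,-0.35,0,1, 0,0,0,-0.4,-0.35,0,1, 0,0,0,-0.4,-0.35,0,1]'
python3 -m inch '[0,0,0,-0.4,-0.35,0,1, 0,0,0,-0.4,-0.35,0,1, 0,0,0,-0.4,-0.35,0,1, 0,0,0,-0.4,-0.35,0,1, 0,0,0,-0.4,-0.35,0,1]'
python3 -m inch '[0,0,0.41,0,0,0,1, 0,0,0.41,0,0,0,1, 0,0,0.41,0,0,0,1, 0,0,0.41,0,0,0,1, 0,0,0.41,0,0,0,1]'
python3 -m inch '[0,0,0.4,0,0,0,1, 0,0,0.4,0,0,0,1, 0,0,0.4,0,0,0,1, 0,0,0.4,0,0,0,1, 0,0,0.4,0,0,0,1]'
python3 - <<'E'
from h import *
print(env.observe()["joint_positions"]);rows([.52,.05,.25],R.from_matrix(np.array([[0,1,0],[1,0,0],[0,0,-1]]).T).as_rotvec())
E
```

```text
time_s: 0.75
position: [0.2981, 0.4118, 0.2313]
ee_rot: [0.474, 3.103, -0.004]
wrist_force: [0.7, -0.4, 0.1]
gripper_width: 0.0851
grasp_force: 0.0
time_s: 1.25
position: [0.4094, 0.2316, 0.2314]
ee_rot: [0.474, 3.104, -0.003]
wrist_force: [-1.2, 0.0, -0.5]
gripper_width: 0.0854
grasp_force: 0.0
time_s: 1.75
position: [0.4064, 0.2377, 0.2313]
ee_rot: [-1.429, -2.798, -0.0]
wrist_force: [-0.0, 0.3, -0.1]
gripper_width: 0.0854
grasp_force: 0.0
time_s: 2.25
position: [0.4063, 0.2377, 0.2313]
ee_rot: [-2.221, -2.222, -0.0]
wrist_force: [0.3, -0.2, -0.1]
gripper_width: 0.0852
grasp_force: 0.0
[-0.6706  0.2675  0.1163  1.8918 -0.0371  0.9843 -0.5371]
shift [-0.4693  0.2838 -0.047 ]
turn [-0.0001 -0.0001  0.0004]
```

Now tool x = world +y, tool y = world +x, tool z down.

```bash
python3 -m inch '[0,0,0,-0.47,0.28,-0.1,1, 0,0,0,-0.47,0.28,-0.1,1, 0,0,0,-0.47,0.28,-0.1,1, 0,0,0,-0.47,0.28,-0.1,1, 0,0,0,-0.47,0.28,-0.1,1]' | head -2
python3 -m inch '[0,0,0,0,0,0,1, 0,0,0,0,0,0,1]' | head -2
python3 - <<'E'
from h import *
print(env.observe()["joint_positions"]);c=shot("wrist","w1")
for b in blobs(c,(5,90,40),(22,255,255),0.066,100):print(b)
import pickle;pickle.dump(c,open("pics/w1.pkl","wb"))
E
```

```text
time_s: 2.75
position: [0.5212, 0.0446, 0.2722]
time_s: 2.95
position: [0.5191, 0.0496, 0.271]
[-0.294   0.3157  0.2108  1.7073 -0.0727  1.1267 -0.0575]
(3163.5, array([ 433.7941, -150.0804]), array([ 68.4957, 129.7566]), 0.8533324003219604, array([195.8139, 298.9394]))
(3669.0, array([765.1329,  23.4559]), array([ 84.5018, 114.3274]), 68.76043701171875, array([458.9179, 186.7649]))
(1176.0, array([446.4814,  87.3446]), array([48.1137, 40.9198]), 80.66819763183594, array([195.8841, 133.4493]))
(1479.0, array([435.7385, 167.1238]), array([44.1937, 48.22  ]), 0.24677637219429016, array([182.0714,  61.    ]))
(781.5, array([361.4981, 217.7142]), array([15.4916, 67.1434]), 64.90013122558594, array([111.0752,  11.8571]))
```

View pics/w1.png

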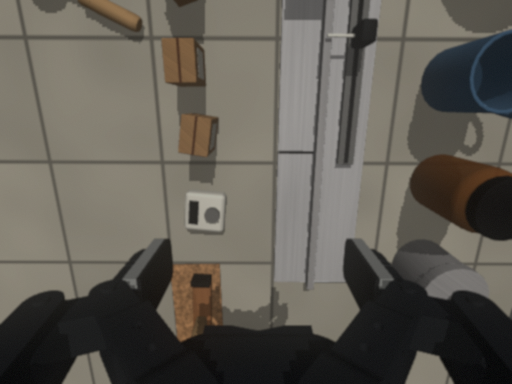

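The wrist view shows two cartons at (182,60) and (198,134), the entry line at row 152 (cols 277-313), the fence along col ~312 and the white pointer at (340,36). I will measure the fence and line from intensity profiles.

```bash
python3 - <<'E'
from h import *
import pickle;c=pickle.load(open("pics/w1.pkl","rb"))
g=cv2.cvtColor(c["img"],cv2.COLOR_RGB2GRAY).astype(int)
for r in(30,60,90,120,180,210,240,270):
    print(r,list(g[r-2:r+3,268:330].mean(0).astype(int)))
print("col",[(r,int(g[r,284:304].mean())) for r in range(142,164)])
cv2.imwrite("pics/w1c.png",cv2.resize(c["img"][0:290,260:390,::-1],None,fx=2,fy=2,interpolation=cv2.INTER_CUBIC))
E
```

```text
30 [np.int64(125), np.int64(126), np.int64(125), np.int64(126), np.int64(125), np.int64(125), np.int64(120), np.int64(107), np.int64(93), np.int64(86), np.int64(91), np.int64(104), np.int64(111), np.int64(112), np.int64(129), np.int64(143), np.int64(146), np.int64(147), np.int64(147), np.int64(145), np.int64(145), np.int64(145), np.int64(144), np.int64(143), np.int64(141), np.int64(141), np.int64(143), np.int64(143), np.int64(144), np.int64(144), np.int64(143), np.int64(144), np.int64(145), np.int64(143), np.int64(140), np.int64(139), np.int64(141), np.int64(144), np.int64(144), np.int64(143), np.int64(144), np.int64(146), np.int64(145), np.int64(145), np.int64(143), np.int64(143), np.int64(142), np.int64(142), np.int64(143), np.int64(143), np.int64(143), np.int64(138), np.int64(117), np.int64(86), np.int64(64), np.int64(67), np.int64(93), np.int64(118), np.int64(125), np.int64(126), np.int64(125), np.int64(125)]
60 [np.int64(129), np.int64(129), np.int64(129), np.int64(129), np.int64(129), np.int64(126), np.int64(116), np.int64(101), np.int64(90), np.int64(90), np.int64(101), np.int
[... 5888 characters left out ...]
7), np.int64(137), np.int64(136), np.int64(131), np.int64(112), np.int64(91), np.int64(71), np.int64(70), np.int64(91), np.int64(110), np.int64(116), np.int64(117), np.int64(118), np.int64(119), np.int64(125), np.int64(132), np.int64(136), np.int64(137), np.int64(137), np.int64(137), np.int64(135), np.int64(136), np.int64(137), np.int64(138), np.int64(139), np.int64(139), np.int64(138), np.int64(138), np.int64(137), np.int64(137)]
col [(142, 146), (143, 145), (144, 145), (145, 145), (146, 145), (147, 145), (148, 145), (149, 139), (150, 118), (151, 81), (152, 60), (153, 89), (154, 126), (155, 142), (156, 144), (157, 144), (158, 144), (159, 143), (160, 143), (161, 143), (162, 143), (163, 143)]
```

View pics/w1c.png

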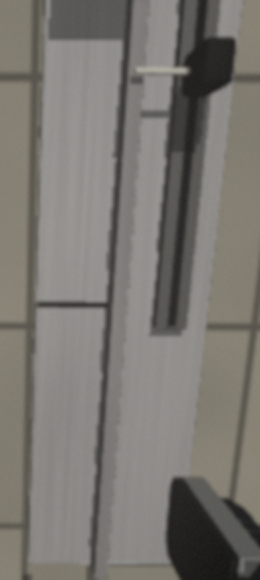

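```bash
cat >> h.py <<'E'
def rail(c):
    P=cast(c,[(324,30),(322,60),(320,90),(318,120),(314,180),(312,210),(310,240),(308,270)],.026)
    k=np.polyfit(P[:,1],P[:,0],1);th=np.arctan(k[0]);e=cast(c,[(295,152)],.006)[0]
    ey=np.array([np.sin(th),np.cos(th)]);ex=np.array([np.cos(th),-np.sin(th)])
    f=np.array([np.polyval(k,e[1]),e[1]]);o=f-.018*ex
    return o+0,th,ex,ey
E
python3 - <<'E'
from h import *
import pickle;c=pickle.load(open("pics/w1.pkl","rb"))
o,th,ex,ey=rail(c);print(o,th)
t=cast(c,[(330,35)],.031)[0][:2]-o;print("pointer",t@ex,t@ey)
p=cast(c,[(276.5,120),(273.5,210)],.006)[:,:2]-o;print("plate edge x (-.032)",p@ex)
E
```

```text
[0.5795 0.0584] 0.00596943578858014
pointer 0.024556202482626768 0.14411766121131817
plate edge x (-.032) [-0.035  -0.0357]
```

```bash
python3 -m inch '[0,0,0.12,0.09,-0.19,0.28,1, 0,0,0.12,0.09,-0.19,0.28,1, 0,0,0.12,0.09,-0.19,0.28,1, 0,0,0.12,0.09,-0.19,0.28,1, 0,0,0.12,0.09,-0.19,0.28,1]' | head -3
python3 -m inch '[0,0,0,0,0,0.16,1, 0,0,0,0,0,0.31,1, 0,0,0,0,0,0.31,1, 0,0,0,0,0,0.31,1, 0,0,0,0,0,0.31,1]' | head -3
python3 -m inch '[0,0,0,0,0,0,-1, 0,0,0,0,0,0,-1, 0,0,0,0,0,0,-1, 0,0,0,0,0,0,-1, 0,0,0,0,0,0,-1]'
python3 -m inch '[0,0,0,0,0,0,-1, 0,0,0,0,0,0,-1, 0,0,0,0,0,0,-1, 0,0,0,0,0,-0.05,-1, 0,0,0,0,0,-0.05,-1]'
```

```text
time_s: 3.5
position: [0.4423, 0.0864, 0.1592]
ee_rot: [-2.413, -2.01, 0.001]
time_s: 4.0
position: [0.4446, 0.085, 0.0362]
ee_rot: [2.417, 2.006, 0.002]
time_s: 4.5
position: [0.4437, 0.0851, 0.0364]
ee_rot: [2.417, 2.006, 0.003]
wrist_force: [-1.2, 0.3, 10.3]
gripper_width: 0.0352
grasp_force: 58.5
time_s: 5.0
position: [0.4441, 0.085, 0.057]
ee_rot: [2.417, 2.005, 0.004]
wrist_force: [0.3, 0.4, -0.6]
gripper_width: 0.0352
grasp_force: 60.1
```

```bash
python3 -m inch '[0,0,-0.12,0,0,-0.2,-1, 0,0,-0.12,0,0,-0.2,-1, 0,0,-0.12,0,0,-0.2,-1, 0,0,-0.12,0,0,-0.2,-1, 0,0,-0.12,0,0,-0.2,-1]' | head -3
python3 -m inch '[0,0,0,-0.06,0.16,0,-1, 0,0,0,-0.125,0.325,0,-1, 0,0,0,-0.125,0.325,0,-1, 0,0,0,-0.125,0.325,0,-1, 0,0,0,-0.125,0.325,0,-1]'
python3 - <<'E'
from h import *
rows([.574,.0354,.0432],R.from_matrix(np.array([[0,1,0],[1,0,0],[0,0,-1]]).T).as_rotvec())
E
```

```text
time_s: 5.5
position: [0.4423, 0.0848, 0.1343]
ee_rot: [-2.218, -2.223, 0.002]
time_s: 6.0
position: [0.5724, 0.0346, 0.1331]
ee_rot: [-2.219, -2.221, 0.005]
wrist_force: [-0.3, 0.7, -0.4]
gripper_width: 0.0353
grasp_force: 60.3
shift [0.002  0.0049 0.2247]
turn [-0.0024  0.0003  0.0007]
```

```bash
python3 -m inch '[0,0,0,0,0,0.1,-1, 0,0,0,0,0,0.18,-1, 0,0,0,0,0,0.21,-1, 0,0,0,0,0,0.222,-1, 0,0,0,0,0,0.225,-1]'
python3 -m inch '[0,0,0,0,0.01,0,-1, 0,0,0,0,0.01,0,-1, 0,0,0,0,0.01,0,-1]'
python3 -m inch '[0,0,0,0,0.005,0,-1, 0,0,0,0,0.005,0,-1]'
```

```text
time_s: 6.5
position: [0.573, 0.0355, 0.0455]
ee_rot: [-2.218, -2.225, 0.0]
wrist_force: [-0.4, 0.4, -0.6]
gripper_width: 0.0353
grasp_force: 60.2
time_s: 6.8
position: [0.578, 0.0352, 0.0463]
ee_rot: [2.218, 2.223, 0.002]
wrist_force: [0.2, -0.6, -1.3]
gripper_width: 0.0353
grasp_force: 60.3
time_s: 7.0
position: [0.5788, 0.0352, 0.0455]
ee_rot: [-2.218, -2.224, 0.001]
wrist_force: [-2.6, 0.2, 1.0]
gripper_width: 0.0352
grasp_force: 60.3
```

```bash
python3 -m inch '[0,0,0,0,0,0.007,-1, 0,0,0,0,0,0.007,-1, 0,0,0,0,0,0.007,-1]'
python3 -m inch '[0,0,0,0,0,0,0.6, 0,0,0,0,0,0,0.6, 0,0,0,0,0,0,0.6, 0,0,0,0,0,0,0.6]'
python3 -m inch '[0,0,0,0,0,-0.12,0.6, 0,0,0,0,0,-0.22,0.6, 0,0,0,0,0,-0.3,1, 0,0,0,0,0,-0.3,1, 0,0,0,0,0,-0.3,1]'|head -3
python3 - <<'E'
from h import *
c=shot("wrist","w2")
for b in blobs(c,(5,90,40),(22,255,255),0.068,100):print(b)
rows([.434,.167,.16])
E
```

```text
time_s: 7.3
position: [0.5788, 0.0351, 0.0426]
ee_rot: [-2.218, -2.224, 0.001]
wrist_force: [-4.5, -0.1, 5.0]
gripper_width: 0.0352
grasp_force: 60.6
time_s: 7.7
position: [0.5795, 0.0352, 0.0424]
ee_rot: [2.218, 2.224, 0.0]
wrist_force: [0.1, 0.3, -0.3]
gripper_width: 0.0684
grasp_force: 0.0
time_s: 8.2
position: [0.5796, 0.0353, 0.1631]
ee_rot: [2.218, 2.224, 0.002]
(7349.5, array([771.0018,  22.9981]), array([ 77.9023, 128.8516]), 56.736698150634766, array([465.3272, 206.4557]))
(2397.0, array([577.6558,  39.865 ]), array([34.3982, 55.9477]), 1.1180620193481445, array([255.3608, 185.6495]))
(3616.5, array([445.0195, 158.3119]), array([61.5843, 41.2925]), 0.18307557702064514, array([84.0543, 29.1964]))
shift [ 0.3304 -0.3613  0.0052]
```

View pics/w2.png

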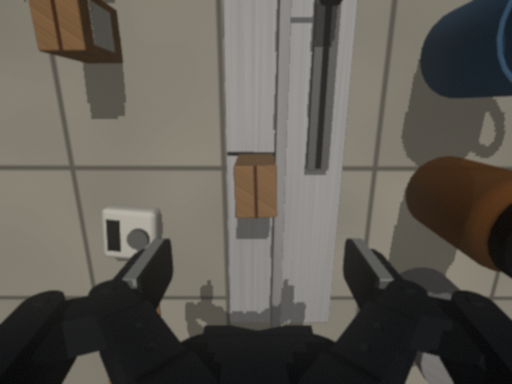

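The first carton stands flush against the fence just before the line (cols 235-277, rows 154-217). Next, carton B.

```bash
python3 -m inch '[0,0,0,0.33,-0.362,0,1, 0,0,0,0.33,-0.362,0,1, 0,0,0,0.33,-0.362,0,1, 0,0,0,0.33,-0.362,0,1, 0,0,0,0.33,-0.362,0,1]' | head -3
python3 -m inch '[0,0,0,0,0,0.14,1, 0,0,0,0,0,0.28,1, 0,0,0,0,0,0.315,1, 0,0,0,0,0,0.315,1, 0,0,0,0,0,0.315,1]' | head -3
python3 -m inch '[0,0,0,0,0,0,-1, 0,0,0,0,0,0,-1, 0,0,0,0,0,0,-1, 0,0,0,0,0,0,-1, 0,0,0,0,0,0,-1]'
python3 -m inch '[0,0,0,0,0,0,-1, 0,0,0,0,0,-0.12,-1, 0,0,0,0,0,-0.25,-1, 0,0,0,0,0,-0.25,-1, 0,0,0,0,0,-0.25,-1]'
python3 - <<'E'
from h import *
rows([.574,-.0146,.045])
E
```

```text
time_s: 8.75
position: [0.4284, 0.1711, 0.161]
ee_rot: [-2.206, -2.231, 0.006]
time_s: 9.25
position: [0.4337, 0.1662, 0.036]
ee_rot: [-2.219, -2.223, 0.004]
time_s: 9.75
position: [0.4343, 0.167, 0.0375]
ee_rot: [2.218, 2.224, 0.002]
wrist_force: [-1.2, -0.2, 8.8]
gripper_width: 0.0355
grasp_force: 59.5
time_s: 10.25
position: [0.4348, 0.1672, 0.138]
ee_rot: [2.217, 2.224, 0.006]
wrist_force: [-0.6, 0.2, -1.7]
gripper_width: 0.0356
grasp_force: 59.8
shift [-0.4559  0.346   0.233 ]
```

```bash
python3 -m inch '[0,0,0,-0.456,0.346,0,-1, 0,0,0,-0.456,0.346,0,-1, 0,0,0,-0.456,0.346,0,-1, 0,0,0,-0.456,0.346,0,-1, 0,0,0,-0.456,0.346,0,-1]' | head -3
python3 -m inch '[0,0,0,0,0,0.1,-1, 0,0,0,0,0,0.18,-1, 0,0,0,0,0,0.22,-1, 0,0,0,0,0,0.233,-1, 0,0,0,0,0,0.236,-1]' | head -3
python3 -m inch '[0,0,0,0,0.007,0.004,-1, 0,0,0,0,0.014,0.004,-1, 0,0,0,0,0.014,0.004,-1, 0,0,0,0,0.014,0.004,-1]'
```

```text
time_s: 10.75
position: [0.5738, -0.0196, 0.1348]
ee_rot: [2.222, 2.22, -0.004]
time_s: 11.25
position: [0.5676, -0.0154, 0.0417]
ee_rot: [-2.213, -2.219, 0.011]
time_s: 11.65
position: [0.5681, -0.0155, 0.0418]
ee_rot: [-2.209, -2.214, 0.019]
wrist_force: [-32.2, 1.1, 54.6]
gripper_width: 0.0352
grasp_force: 61.3
```

```bash
python3 -m inch '[0,0,0,0,-0.02,-0.01,-1, 0,0,0,0,-0.025,-0.02,-1, 0,0,0,0,-0.025,-0.02,-1, 0,0,0,0,-0.025,-0.02,-1]'
python3 - <<'E'
from h import *
c=shot("wrist","w3")
E
```

```text
time_s: 12.05
position: [0.5688, -0.0152, 0.0478]
ee_rot: [-2.218, -2.224, 0.0]
wrist_force: [0.5, 0.2, -0.6]
gripper_width: 0.0354
grasp_force: 59.9
```

View pics/w3.png

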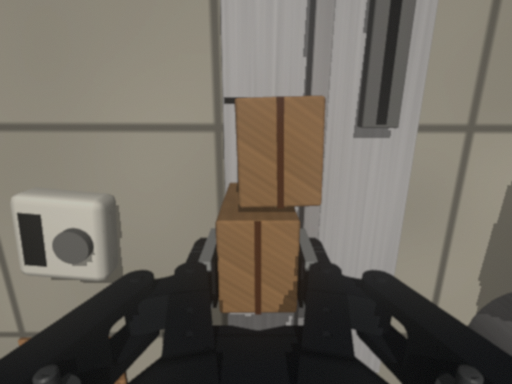

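```bash
python3 - <<'E'
from h import *
s=env.observe();c=shot("wrist")
print(s["position"])
for n,uv in {"A back":[(236,97),(324,96)],"A front":[(238.5,206),(321,206)],"B top far":[(218,221),(298,221)],"B top near":[(223,311),(298,311)]}.items():
    for z in(.06,.066,.072,.078,.084):
        w=cast(c,uv,z);print(n,z,w[1,0]-w[0,0],w.mean(0)[:2])
E
```

```text
[ 0.5688 -0.0152  0.0477]
A back 0.06 0.038127685892898056 [0.5785 0.0592]
A back 0.066 0.03639310047715749 [0.5781 0.059 ]
A back 0.072 0.03465851506141715 [0.5777 0.0588]
A back 0.078 0.032923929645676586 [0.5772 0.0586]
A back 0.084 0.031189344229936133 [0.5768 0.0584]
A front 0.06 0.03974239001025526 [0.5796 0.009 ]
A front 0.066 0.037934345055937624 [0.5791 0.0111]
A front 0.072 0.0361263001016201 [0.5787 0.0132]
A front 0.078 0.03431825514730258 [0.5782 0.0153]
A front 0.084 0.032510210192985056 [0.5777 0.0174]
B top far 0.06 0.039142272455814364 [0.5692 0.0012]
B top far 0.066 0.03736152931993375 [0.5692 0.0036]
B top far 0.072 0.035580786184052915 [0.5692 0.0061]
B top far 0.078 0.03380004304817208 [0.5692 0.0085]
B top far 0.084 0.032019299912291466 [0.5691 0.011 ]
B top near 0.06 0.04046303172931498 [ 0.5707 -0.051 ]
B top near 0.066 0.0386222018160739 [ 0.5706 -0.0461]
B top near 0.072 0.036781371902832594 [ 0.5705 -0.0413]
B top near 0.078 0.03494054198959129 [ 0.5705 -0.0365]
B top near 0.084 0.033099712076349985 [ 0.5704 -0.0317]
```

```bash
python3 -m inch '[0,0,0,0,0.01,0,-1, 0,0,0,0,0.02,0,-1, 0,0,0,0,0.02,0,-1]'|sed -n 2,4p
python3 -m inch '[0,0,0,0,0.005,0,-1, 0,0,0,0,0.006,0,-1, 0,0,0,0,0.006,0,-1]'|sed -n 2,4p
python3 -m inch '[0,0,0,0,0.0,0.005,-1, 0,0,0,0,0.0,0.008,-1, 0,0,0,0,0,0.008,-1]'|sed -n 2,4p
```

```text
position: [0.5775, -0.0152, 0.0484]
ee_rot: [2.218, 2.224, 0.001]
wrist_force: [0.5, -0.2, -0.8]
position: [0.5786, -0.0153, 0.0484]
ee_rot: [-2.218, -2.224, 0.001]
wrist_force: [-0.5, 0.6, -0.7]
position: [0.5787, -0.0152, 0.045]
ee_rot: [-2.218, -2.224, 0.001]
wrist_force: [-0.9, -0.0, -1.5]
```

```bash
python3 -m inch '[0,0,0,0,0.0,0.003,-1, 0,0,0,0,0.0,0.003,-1]'|sed -n 2,4p
python3 -m inch '[0,0,0,0,0,0,0.6, 0,0,0,0,0,0,0.6, 0,0,0,0,0,0,0.6, 0,0,0,0,0,0,0.6]'|sed -n 2,4p
python3 -m inch '[0,0,0,0,0,-0.12,0.6, 0,0,0,0,0,-0.22,0.6, 0,0,0,0,0,-0.29,1, 0,0,0,0,0,-0.29,1, 0,0,0,0,0,-0.29,1]'|sed -n 2,4p
python3 - <<'E'
from h import *
c=shot("top")
for b in blobs(c,(5,90,40),(22,255,255),0.068,20,(140,170,260,240)):print(b)
rows([.430,.263,.16])
E
```

```text
position: [0.5787, -0.0152, 0.0439]
ee_rot: [-2.218, -2.224, 0.001]
wrist_force: [-2.8, 0.1, -1.9]
position: [0.5793, -0.0152, 0.0442]
ee_rot: [2.218, 2.224, 0.001]
wrist_force: [0.2, 0.3, -0.1]
position: [0.5792, -0.0152, 0.1606]
ee_rot: [2.218, 2.224, 0.002]
wrist_force: [0.1, 0.1, -0.2]
(186.0, array([428.9407, 263.9757]), array([37.4723, 50.8329]), 15.74778938293457, array([182.98, 220.16]))
(193.5, array([437.484, 341.627]), array([39.7563, 55.6226]), 4.761471748352051, array([155.9057, 217.566 ]))
shift [ 0.6964 -0.3694 -0.0008]
```

```bash
python3 -m inch '[0,0,0,0.35,-0.185,0,1, 0,0,0,0.35,-0.185,0,1, 0,0,0,0.35,-0.185,0,1, 0,0,0,0.35,-0.185,0,1]' | sed -n 2,3p
python3 -m inch '[0,0,-0.15,0.35,-0.187,0,1, 0,0,-0.15,0.35,-0.187,0,1, 0,0,-0.15,0.35,-0.187,0,1, 0,0,-0.15,0.35,-0.187,0,1, 0,0,-0.15,0.35,-0.187,0,1]' | sed -n 2,3p
python3 -m inch '[0,0,0,0,0,0.14,1, 0,0,0,0,0,0.28,1, 0,0,0,0,0,0.312,1, 0,0,0,0,0,0.312,1, 0,0,0,0,0,0.312,1]' | sed -n 2,3p
python3 -m inch '[0,0,0,0,0,0,-1, 0,0,0,0,0,0,-1, 0,0,0,0,0,0,-1, 0,0,0,0,0,0,-1, 0,0,0,0,0,0,-1]' | sed -n 2,6p
python3 -m inch '[0,0,0,0,0,0,-1, 0,0,0,0,0,-0.12,-1, 0,0,0,0,0,-0.25,-1, 0,0,0.15,0,0,-0.25,-1, 0,0,0.15,0,0,-0.25,-1]' | sed -n 2,6p
python3 -m inch '[0,0,0.01,0,0,0,-1, 0,0,0,0,0,0,-1]' | sed -n 2,6p
python3 - <<'E'
from h import *
rows([.574,-.0646,.05],R.from_matrix(np.array([[0,1,0],[1,0,0],[0,0,-1]]).T).as_rotvec())
E
```

```text
position: [0.5005, 0.1308, 0.1584]
ee_rot: [-2.206, -2.23, 0.003]
position: [0.4279, 0.2659, 0.1589]
ee_rot: [-1.936, -2.473, 0.003]
position: [0.4302, 0.2627, 0.0352]
ee_rot: [1.944, 2.467, -0.003]
position: [0.43, 0.2647, 0.0366]
ee_rot: [1.941, 2.469, 0.003]
wrist_force: [-1.6, -0.4, 8.9]
gripper_width: 0.0361
grasp_force: 57.4
position: [0.4303, 0.265, 0.1377]
ee_rot: [2.224, 2.218, 0.007]
wrist_force: [-0.8, 0.0, -1.4]
gripper_width: 0.0358
grasp_force: 58.9
position: [0.4291, 0.2644, 0.1353]
ee_rot: [2.215, 2.227, -0.0]
wrist_force: [-0.3, -0.2, -1.2]
gripper_width: 0.0361
grasp_force: 58.8
shift [-0.8244  0.3578  0.2135]
turn [-0.0001  0.0001  0.0035]
```

```bash
python3 -m inch '[0,0,0,-0.41,0.18,0,-1, 0,0,0,-0.41,0.18,0,-1, 0,0,0,-0.41,0.18,0,-1, 0,0,0,-0.41,0.18,0,-1]' | sed -n 2,3p
python3 -m inch '[0,0,0,-0.41,0.178,0,-1, 0,0,0,-0.41,0.178,0,-1, 0,0,0,-0.41,0.178,0,-1, 0,0,0,-0.41,0.178,0,-1, 0,0,0,-0.41,0.178,0,-1]' | sed -n 2,3p
python3 -m inch '[0,0,0,0,0,0,-1, 0,0,0,0,0,0,-1]' | sed -n 2,6p
python3 - <<'E'
from h import *
rows([.574,-.0646,.048],R.from_matrix(np.array([[0,1,0],[1,0,0],[0,0,-1]]).T).as_rotvec())
E
```

```text
position: [0.5029, 0.0961, 0.135]
ee_rot: [2.218, 2.223, -0.002]
position: [0.5743, -0.0695, 0.1347]
ee_rot: [2.222, 2.218, -0.003]
position: [0.5729, -0.0617, 0.1348]
ee_rot: [-2.214, -2.226, 0.0]
wrist_force: [-0.2, 0.5, -0.9]
gripper_width: 0.0359
grasp_force: 58.7
shift [-0.0076  0.003   0.217 ]
turn [-0.0008 -0.0007  0.0035]
```

```bash
python3 -m inch '[0,0,0,-0.015,0.002,0.08,-1, 0,0,0,-0.015,0.002,0.16,-1, 0,0,0,-0.015,0.002,0.21,-1, 0,0,0,-0.015,0.002,0.217,-1, 0,0,0,-0.015,0.002,0.217,-1]' | sed -n 2,4p
python3 -m inch '[0,0,0,0,0.008,0,-1, 0,0,0,0,0.014,0,-1, 0,0,0,0,0.014,0.007,-1, 0,0,0,0,0.014,0.009,-1]'|sed -n 2,4p
python3 -m inch '[0,0,0,0,0,0,0.6, 0,0,0,0,0,0,0.6, 0,0,0,0,0,0,0.6, 0,0,0,0,0,0,0.6]'|sed -n 2,4p
python3 -m inch '[0,0,0,0,0,-0.12,0.6, 0,0,0,0,0,-0.22,0.6, 0,0,0,0,0,-0.29,1, 0,0,0,0,0,-0.29,1, 0,0,0,0,0,-0.29,1]'|sed -n 2,4p
python3 - <<'E'
from h import *
c=shot("wrist","w4")
rows([.4375,.342,.16])
E
```

```text
position: [0.574, -0.0679, 0.0484]
ee_rot: [-2.215, -2.226, 0.001]
wrist_force: [1.0, 0.5, -1.0]
position: [0.5775, -0.0686, 0.0457]
ee_rot: [-2.216, -2.222, 0.004]
wrist_force: [-8.7, 0.9, 4.0]
position: [0.5806, -0.0693, 0.0455]
ee_rot: [2.217, 2.224, 0.002]
wrist_force: [0.6, -0.4, 0.1]
position: [0.5802, -0.0692, 0.1615]
ee_rot: [2.218, 2.224, 0.002]
wrist_force: [-0.4, -0.6, -0.3]
shift [ 1.0287 -0.3522  0.0013]
```

View pics/w4.png

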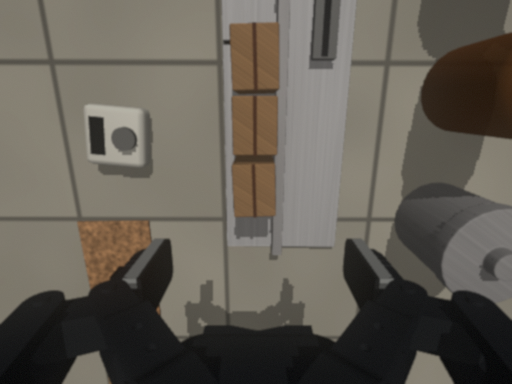

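The three cartons stand in line flush with the fence (rows 22-216, cols 231-278) with gaps of a few mm. Now the fourth.

```bash
python3 -m inch '[0,0,0,0.51,-0.176,0,1, 0,0,0,0.51,-0.176,0,1, 0,0,0,0.51,-0.176,0,1, 0,0,0,0.51,-0.176,0,1, 0,0,0,0.51,-0.176,0,1]' | sed -n 2,3p
python3 -m inch '[0,0,-0.06,0.518,-0.176,0,1, 0,0,-0.06,0.518,-0.176,0,1, 0,0,-0.06,0.518,-0.176,0,1, 0,0,-0.06,0.518,-0.176,0,1, 0,0,-0.06,0.518,-0.176,0,1]' | sed -n 2,3p
python3 -m inch '[0,0,0,0,0,0,1, 0,0,0,0,0,0.14,1, 0,0,0,0,0,0.28,1, 0,0,0,0,0,0.312,1, 0,0,0,0,0,0.312,1]' | sed -n 2,3p
python3 -m inch '[0,0,0,0,0,0,1, 0,0,0,0,0,0,-1, 0,0,0,0,0,0,-1, 0,0,0,0,0,0,-1, 0,0,0,0,0,0,-1]' | sed -n 2,6p
python3 -m inch '[0,0,0,0,0,0,-1, 0,0,0,0,0,0,-1, 0,0,0,0,0,-0.12,-1, 0,0,0.06,0,0,-0.25,-1, 0,0,0.06,0,0,-0.25,-1]' | sed -n 2,6p
python3 -m inch '[0,0,0,0,0,0,-1, 0,0,0,0,0,0,-1]' | sed -n 2,6p
python3 - <<'E'
from h import *
rows([.574,-.120,.048],R.from_matrix(np.array([[0,1,0],[1,0,0],[0,0,-1]]).T).as_rotvec())
E
```

```text
position: [0.5057, 0.1405, 0.1592]
ee_rot: [-2.208, -2.229, 0.003]
position: [0.4342, 0.347, 0.1591]
ee_rot: [-2.101, -2.331, 0.003]
position: [0.436, 0.3381, 0.0318]
ee_rot: [-2.113, -2.324, 0.014]
position: [0.4386, 0.342, 0.0376]
ee_rot: [2.111, 2.326, 0.003]
wrist_force: [-0.1, -1.2, 8.2]
gripper_width: 0.0365
grasp_force: 56.2
position: [0.441, 0.3437, 0.1425]
ee_rot: [2.221, 2.22, 0.017]
wrist_force: [0.3, 0.8, -0.8]
gripper_width: 0.0366
grasp_force: 57.3
position: [0.4372, 0.3412, 0.1353]
ee_rot: [-2.217, -2.225, 0.002]
wrist_force: [-0.6, -0.1, -1.4]
gripper_width: 0.0362
grasp_force: 57.3
shift [-1.1541  0.338   0.2188]
turn [-0.0007  0.0005  0.0023]
```

```bash
python3 -m inch '[0,0,0,-0.385,0.113,0,-1, 0,0,0,-0.385,0.113,0,-1, 0,0,0,-0.385,0.113,0,-1, 0,0,0,-0.385,0.113,0,-1]' | sed -n 2,3p
python3 -m inch '[0,0,0,-0.385,0.113,0,-1, 0,0,0,-0.385,0.113,0,-1, 0,0,0,-0.385,0.113,0,-1, 0,0,0,-0.385,0.113,0,-1]' | sed -n 2,3p
python3 -m inch '[0,0,0,-0.385,0.113,0,-1, 0,0,0,-0.385,0.113,0,-1, 0,0,0,-0.385,0.113,0,-1, 0,0,0,-0.385,0.113,0,-1]' | sed -n 2,3p
python3 -m inch '[0,0,0,0,0,0,-1, 0,0,0,0,0,0,-1, 0,0,0,0,0,0,-1]' | sed -n 2,6p
python3 - <<'E'
from h import *
rows([.574,-.120,.048],R.from_matrix(np.array([[0,1,0],[1,0,0],[0,0,-1]]).T).as_rotvec())
E
```

```text
position: [0.4843, 0.1803, 0.1346]
ee_rot: [2.226, 2.215, -0.008]
position: [0.5295, 0.0268, 0.1347]
ee_rot: [2.226, 2.215, -0.006]
position: [0.5746, -0.1271, 0.1346]
ee_rot: [2.225, 2.215, -0.006]
position: [0.5744, -0.1172, 0.1355]
ee_rot: [-2.213, -2.226, -0.0]
wrist_force: [0.2, -0.8, -0.6]
gripper_width: 0.0361
grasp_force: 57.3
shift [-0.0073 -0.0008  0.2186]
turn [-0.0009 -0.001   0.0037]
```

```bash
python3 -m inch '[0,0,0,-0.007,-0.001,0.08,-1, 0,0,0,-0.007,-0.001,0.16,-1, 0,0,0,-0.007,-0.001,0.21,-1, 0,0,0,-0.007,-0.001,0.217,-1, 0,0,0,-0.007,-0.001,0.217,-1]' | sed -n 2,4p
python3 -m inch '[0,0,0,0,0.008,0,-1, 0,0,0,0,0.013,0,-1, 0,0,0,0,0.013,0.006,-1, 0,0,0,0,0.013,0.008,-1]'|sed -n 2,4p
python3 -m inch '[0,0,0,0,0,0,0.6, 0,0,0,0,0,0,0.6, 0,0,0,0,0,0,0.6, 0,0,0,0,0,0,0.6]'|sed -n 2,4p
python3 -m inch '[0,0,0,0,0,-0.12,0.6, 0,0,0,0,0,-0.22,0.6, 0,0,0,0,0,-0.3,1, 0,0,0,0,0,-0.3,1, 0,0,0,0,0,-0.3,1]'|sed -n 2,4p
python3 - <<'E'
from h import *
c=shot("top")
for b in blobs(c,(5,90,40),(22,255,255),0.028,20,(300,190,400,260)):print(b)
cv2.imwrite("pics/t5.png",cv2.resize(c["img"][140:250,170:400,::-1],None,fx=3.4,fy=3.4,interpolation=cv2.INTER_CUBIC))
rows([.4275,-.238,.16])
E
```

```text
position: [0.5743, -0.1213, 0.0492]
ee_rot: [-2.215, -2.226, 0.0]
wrist_force: [0.4, 0.6, -0.4]
position: [0.5781, -0.1228, 0.0469]
ee_rot: [-2.217, -2.223, 0.003]
wrist_force: [-5.9, 0.2, 2.7]
position: [0.5803, -0.1228, 0.0466]
ee_rot: [2.218, 2.224, 0.001]
wrist_force: [0.5, 1.2, 0.1]
position: [0.5801, -0.1228, 0.1668]
ee_rot: [2.217, 2.223, 0.002]
wrist_force: [-0.2, -0.3, -0.7]
(474.5, array([ 414.2368, -333.8563]), array([67.9217, 93.4548]), 68.37566375732422, array([381.6593, 226.5495]))
shift [-0.2874 -0.3804  0.0143]
```

View pics/t5.png

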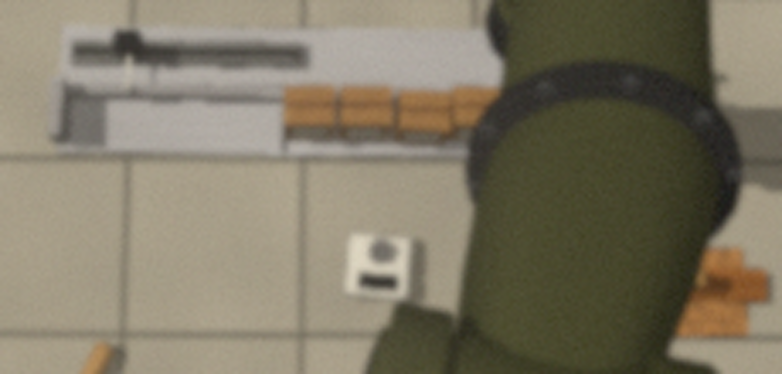

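The top view shows all four cartons on the infeed, and the stick has apparently been knocked: its end pokes out at (770,285). I'll look at it with the wrist camera.

```bash
python3 -m inch '[0,0,0,0,0,-0.2,1, 0,0,0,-0.2,-0.15,-0.2,1, 0,0,0,-0.5,-0.375,-0.2,1, 0,0,0,-0.5,-0.375,-0.2,1, 0,0,0,-0.5,-0.375,-0.2,1]' | sed -n 2,3p
python3 -m inch '[0,0,0,-0.12,-0.09,0,1, 0,0,0,-0.12,-0.09,0,1, 0,0,0,-0.12,-0.09,0,1]' | sed -n 2,3p
python3 - <<'E'
from h import *
import pickle
print(env.observe()["joint_positions"]);c=shot("wrist","w6");pickle.dump(c,open("pics/w6.pkl","wb"))
E
```

```text
position: [0.4598, -0.282, 0.2407]
ee_rot: [-2.216, -2.223, 0.001]
position: [0.4236, -0.3308, 0.2408]
ee_rot: [-2.222, -2.217, 0.002]
[ 0.4691  0.3668  0.2117  1.7181 -0.085   1.068   0.706 ]
```

View pics/w6.png

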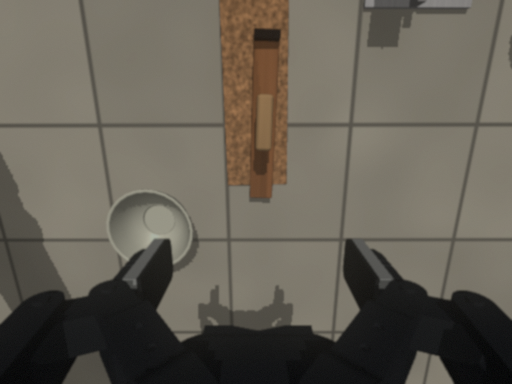

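The stick is on the rest, slid back about 25 mm: head at (267,35), tail at (260,198), grip top at cols 257-271, rows 95-149.

```bash
python3 - <<'E'
from h import *
import pickle
c=pickle.load(open("pics/w6.pkl","rb"))
print("grip",cast(c,[(265,95),(263,149)],.066)); print("head top",cast(c,[(267,30),(267,41)],.028));print("tail",cast(c,[(260.5,199)],.004))
print("rest tail",cast(c,[(227,186),(287,184)],.004))
g=cast(c,[(264,122)],.066)[0];rows([g[0],g[1],.12])
E
```

```text
grip [[ 0.4313 -0.249   0.066 ]
 [ 0.4294 -0.3055  0.066 ]]
head top [[ 0.434  -0.1792  0.028 ]
 [ 0.4341 -0.1903  0.028 ]]
tail [[ 0.4271 -0.3832  0.004 ]]
rest tail [[ 0.3814 -0.3645  0.004 ]
 [ 0.4631 -0.3618  0.004 ]]
shift [0.1306 0.0132 0.3023]
```

```bash
python3 -m inch '[0,0,0,0.13,0.013,0.1,1, 0,0,0,0.13,0.013,0.2,1, 0,0,0,0.13,0.013,0.3,1, 0,0,0,0.13,0.013,0.3,1, 0,0,0,0.13,0.013,0.3,1]' | sed -n 2,3p
python3 -m inch '[0,0,0,0,0,0.11,1, 0,0,0,0,0,0.2,1, 0,0,0,0,0,0.213,1, 0,0,0,0,0,0.213,1, 0,0,0,0,0,0.213,1]' | sed -n 2,4p
python3 -m inch '[0,0,0,0,0,0,-1, 0,0,0,0,0,0,-1, 0,0,0,0,0,0,-1, 0,0,0,0,0,0,-1, 0,0,0,0,0,0,-1]' | sed -n 2,6p
python3 -m inch '[0,0,0,0,0,0,-1, 0,0,0,0,0,0,-1, 0,0,0,0,0,-0.05,-1, 0,0,0,0,0,-0.12,-1, 0,0,0,0,0,-0.12,-1]' | sed -n 2,6p
python3 -m inch '[0,0,0,0,0,0,-1, 0,0,0,0,0,0,-1]' | sed -n 2,6p
python3 - <<'E'
from h import *
c=shot("wrist","w7")
rows([.577,-.292,.08],R.from_matrix(np.array([[0,1,0],[1,0,0],[0,0,-1]]).T).as_rotvec())
E
```

```text
position: [0.4315, -0.276, 0.122]
ee_rot: [-2.215, -2.225, 0.0]
position: [0.4322, -0.2781, 0.039]
ee_rot: [2.216, 2.222, 0.001]
wrist_force: [-0.4, 0.2, 0.6]
position: [0.4309, -0.2772, 0.0371]
ee_rot: [2.218, 2.224, 0.0]
wrist_force: [-1.6, 0.8, 3.6]
gripper_width: 0.0172
grasp_force: 58.1
position: [0.432, -0.2782, 0.0873]
ee_rot: [2.216, 2.221, 0.001]
wrist_force: [0.5, -1.3, -1.0]
gripper_width: 0.0172
grasp_force: 58.4
position: [0.4302, -0.2767, 0.084]
ee_rot: [-2.217, -2.223, 0.001]
wrist_force: [-0.0, 0.8, -0.5]
gripper_width: 0.0169
grasp_force: 58.4
shift [-0.0392  0.3669  0.009 ]
turn [-0.001  -0.0006  0.0018]
```

View pics/w7.png

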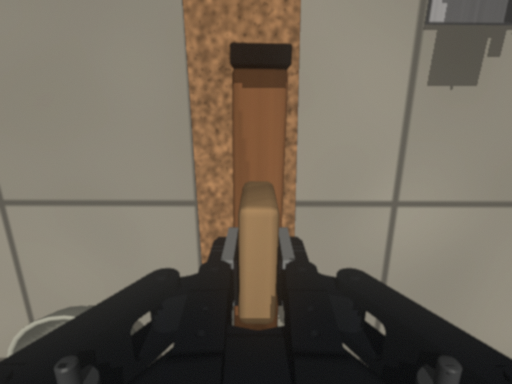

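```bash
python3 -m inch '[0,0,0,0.02,0.12,0,-1, 0,0,0,0.02,0.24,0,-1, 0,0,0,0.02,0.368,0,-1, 0,0,0,0.02,0.368,0,-1, 0,0,0,0.02,0.368,0,-1]' | sed -n 2,3p
python3 -m inch '[0,0,0,0,0,0,-1, 0,0,0,0,0,0,-1, 0,0,0,0,0,0.06,-1, 0,0,0,0,0,0.1,-1, 0,0,0,0,0,0.1,-1]' | sed -n 2,6p
python3 - <<'E'
from h import *
rows([.577,-.265,.0405],R.from_matrix(np.array([[0,1,0],[1,0,0],[0,0,-1]]).T).as_rotvec())
c=shot("wrist","w8")
E
```

```text
position: [0.578, -0.2679, 0.0829]
ee_rot: [-2.215, -2.225, 0.002]
position: [0.5755, -0.2684, 0.043]
ee_rot: [-2.217, -2.22, 0.003]
wrist_force: [-0.0, 0.4, -0.9]
gripper_width: 0.017
grasp_force: 58.6
shift [0.0086 0.0038 0.0063]
turn [-0.0026 -0.0011  0.001 ]
```

View pics/w8.png

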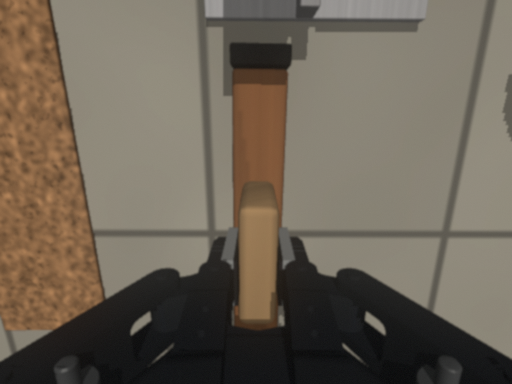

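The stick head (231-291, row 55) is lined up just inside the fence end (col 300-318), short of the plate end at row 19. Pushing.

```bash
python3 -m inch '[0,0,0,0.02,0.003,0.004,-1, 0,0,0,0.04,0.003,0.004,-1, 0,0,0,0.06,0.003,0.004,-1, 0,0,0,0.08,0.003,0.004,-1, 0,0,0,0.1,0.003,0.004,-1]' | sed -n 2,6p
python3 -m inch '[0,0,0,0.02,0,0,-1, 0,0,0,0.04,0,0,-1, 0,0,0,0.06,0,0,-1, 0,0,0,0.08,0,0,-1, 0,0,0,0.1,0,0,-1]' | sed -n 2,6p
python3 - <<'E'
from h import *
c=shot("wrist","w9")
E
```

```text
position: [0.5794, -0.2286, 0.0438]
ee_rot: [2.217, 2.224, -0.0]
wrist_force: [0.3, -3.2, 0.7]
gripper_width: 0.0171
grasp_force: 58.8
position: [0.5791, -0.1885, 0.0434]
ee_rot: [2.218, 2.223, -0.0]
wrist_force: [-0.1, -4.8, 2.9]
gripper_width: 0.0173
grasp_force: 59.0
```

View pics/w9.png

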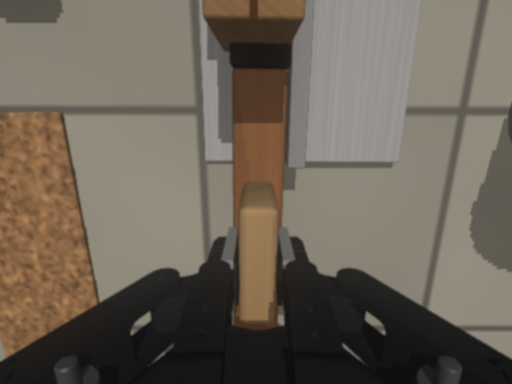

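The stick head (231-291) is flush behind the last carton, which is straight and against the fence. Continuing.

```bash
python3 -m inch '[0,0,0,0.02,0,0,-1, 0,0,0,0.04,0,0,-1, 0,0,0,0.06,0,0,-1, 0,0,0,0.08,0,0,-1, 0,0,0,0.1,0,0,-1]' | sed -n 2,6p
python3 -m inch '[0,0,0,0.02,0,0,-1, 0,0,0,0.04,0,0,-1, 0,0,0,0.06,0,0,-1, 0,0,0,0.08,0,0,-1, 0,0,0,0.1,0,0,-1]' | sed -n 2,6p
python3 - <<'E'
from h import *
c=shot("side");d=shot("top")
u=proj(c,[.578,.05,.04])[0].astype(int);v=proj(d,[.578,.05,.04])[0].astype(int)
f=lambda c,u:cv2.resize(c["img"][u[1]-50:u[1]+50,u[0]-80:u[0]+80,::-1],None,fx=4,fy=2.9,interpolation=cv2.INTER_CUBIC)
cv2.imwrite("pics/s10.png",np.vstack([f(c,u),f(d,v)]))
E
```

```text
position: [0.5787, -0.148, 0.0431]
ee_rot: [-2.218, -2.224, 0.0]
wrist_force: [0.1, -3.3, 0.1]
gripper_width: 0.017
grasp_force: 58.9
position: [0.5786, -0.1081, 0.0432]
ee_rot: [-2.218, -2.224, 0.0]
wrist_force: [0.1, -3.1, 1.4]
gripper_width: 0.0169
grasp_force: 58.8
```

View pics/s10.png

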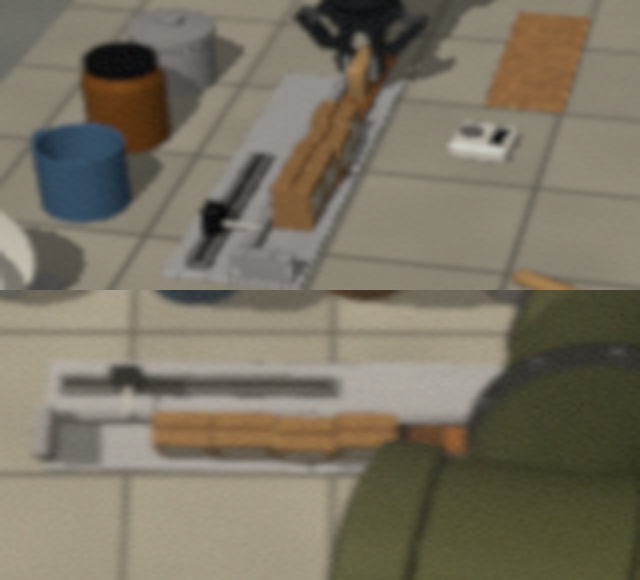

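The row is moving: four cartons closed up, front at (150,430) in the lower crop, with the third perhaps a few mm off the fence. I'll measure that before continuing.

```bash
cat > edge.py <<'E'
from h import *
c=shot("top");hsv=cv2.cvtColor(c["img"],cv2.COLOR_RGB2HSV).astype(int)
v=proj(c,[.578,.05,.072])[0]
for u in range(180,290,3):
    col=hsv[int(v[1])-14:int(v[1])+14,u];m=np.where((col[:,1]>95)&(col[:,0]<22)&(col[:,2]>90))[0]
    if len(m)>3:
        a=cast(c,[(u,m[0]+int(v[1])-14),(u,m[-1]+int(v[1])-14)],.072)
        print(u,"y_rail %.3f"%(a[0,1]-.0584),"x top edge %.4f low edge %.4f"%(a[0,0]-.578,a[1,0]-.578),len(m))
E
python3 edge.py
```

```text
216 y_rail 0.112 x top edge 0.0166 low edge -0.0173 12
219 y_rail 0.103 x top edge 0.0136 low edge -0.0172 11
222 y_rail 0.094 x top edge 0.0136 low edge -0.0172 11
225 y_rail 0.085 x top edge 0.0137 low edge -0.0171 11
228 y_rail 0.076 x top edge 0.0137 low edge -0.0201 12
231 y_rail 0.067 x top edge 0.0138 low edge -0.0201 12
234 y_rail 0.058 x top edge 0.0138 low edge -0.0170 11
237 y_rail 0.049 x top edge 0.0139 low edge -0.0169 11
240 y_rail 0.040 x top edge 0.0139 low edge -0.0169 11
243 y_rail 0.031 x top edge 0.0140 low edge -0.0229 13
246 y_rail 0.022 x top edge 0.0109 low edge -0.0229 12
249 y_rail 0.013 x top edge 0.0110 low edge -0.0228 12
252 y_rail 0.004 x top edge 0.0110 low edge -0.0228 12
255 y_rail -0.005 x top edge 0.0111 low edge -0.0227 12
258 y_rail -0.014 x top edge 0.0111 low edge -0.0257 13
261 y_rail -0.023 x top edge 0.0143 low edge -0.0196 12
264 y_rail -0.032 x top edge 0.0143 low edge -0.0164 11
267 y_rail -0.041 x top edge 0.0144 low edge -0.0195 12
270 y_rail -0.050 x top edge 0.0144 low edge -0.0194 12
273 y_rail -0.059 x top edge 0.0145 low edge -0.0102 9
282 y_rail -0.086 x top edge 0.0023 low edge -0.0100 5
285 y_rail -0.095 x top edge 0.0023 low edge -0.0100 5
288 y_rail -0.104 x top edge 0.0024 low edge -0.0222 9
```

```bash
python3 -m inch '[0,0,0,0.015,0,0,-1, 0,0,0,0.03,0,0,-1, 0,0,0,0.045,0,0,-1, 0,0,0,0.06,0,0,-1]' | sed -n 2,6p
python3 edge.py
```

```text
position: [0.5786, -0.0843, 0.0431]
ee_rot: [-2.219, -2.224, 0.0]
wrist_force: [-0.1, -2.1, -0.6]
gripper_width: 0.0167
grasp_force: 58.7
207 y_rail 0.139 x top edge 0.0133 low edge -0.0113 7
210 y_rail 0.130 x top edge 0.0165 low edge -0.0174 12
213 y_rail 0.121 x top edge 0.0135 low edge -0.0173 11
216 y_rail 0.112 x top edge 0.0135 low edge -0.0173 11
219 y_rail 0.103 x top edge 0.0136 low edge -0.0172 11
222 y_rail 0.094 x top edge 0.0136 low edge -0.0202 12
225 y_rail 0.085 x top edge 0.0137 low edge -0.0171 11
228 y_rail 0.076 x top edge 0.0137 low edge -0.0171 11
231 y_rail 0.067 x top edge 0.0138 low edge -0.0170 11
234 y_rail 0.058 x top edge 0.0138 low edge -0.0170 11
237 y_rail 0.049 x top edge 0.0108 low edge -0.0230 12
240 y_rail 0.040 x top edge 0.0108 low edge -0.0230 12
243 y_rail 0.031 x top edge 0.0109 low edge -0.0229 12
246 y_rail 0.022 x top edge 0.0109 low edge -0.0229 12
249 y_rail 0.013 x top edge 0.0110 low edge -0.0228 12
252 y_rail 0.004 x top edge 0.0110 low edge -0.0228 12
255 y_rail -0.005 x top edge 0.0142 low edge -0.0197 12
258 y_rail -0.014 x top edge 0.0142 low edge -0.0196 12
261 y_rail -0.023 x top edge 0.0143 low edge -0.0165 11
264 y_rail -0.032 x top edge 0.0143 low edge -0.0195 12
267 y_rail -0.041 x top edge 0.0113 low edge -0.0164 10
273 y_rail -0.059 x top edge 0.0021 low edge -0.0163 7
276 y_rail -0.068 x top edge 0.0022 low edge -0.0193 8
279 y_rail -0.077 x top edge 0.0022 low edge -0.0223 9
```

```bash
python3 -m inch '[0,0,0,-0.03,0,0,-1, 0,0,0,-0.03,-0.06,0,-1, 0,0,0,-0.03,-0.118,0,-1, 0,0,0,-0.03,-0.118,0,-1, 0,0,0,-0.03,-0.118,0,-1]' | sed -n 2,4p
python3 -m inch '[0,0,0,0.05,0,0,-1, 0,0,0,0.1,0,0,-1, 0,0,0,0.17,0,0,-1, 0,0,0,0.226,0,0,-1, 0,0,0,0.226,0,0,-1]' | sed -n 2,4p
python3 -m inch '[0,0,0,0,0,0,-1, 0,0,0,0,0.01,0,-1, 0,0,0,0,0.018,0,-1, 0,0,0,0,0.025,0,-1, 0,0,0,0,0.025,0,-1]' | sed -n 2,4p
python3 edge.py | awk '$3<0.06'
```

```text
position: [0.5316, -0.0975, 0.0435]
ee_rot: [2.219, 2.223, 0.001]
wrist_force: [0.9, 0.1, -2.4]
position: [0.5325, -0.0022, 0.0431]
ee_rot: [-2.212, -2.23, -0.004]
wrist_force: [0.3, 0.2, -0.8]
position: [0.5415, -0.0072, 0.0431]
ee_rot: [2.219, 2.223, -0.001]
wrist_force: [-0.4, -1.7, -1.3]
234 y_rail 0.058 x top edge 0.0138 low edge -0.0170 11
237 y_rail 0.049 x top edge 0.0139 low edge -0.0200 12
240 y_rail 0.040 x top edge 0.0139 low edge -0.0199 12
243 y_rail 0.031 x top edge 0.0140 low edge -0.0199 12
246 y_rail 0.022 x top edge 0.0140 low edge -0.0137 10
249 y_rail 0.013 x top edge 0.0141 low edge 0.0017 5
```

```bash
python3 -m inch '[0,0,0,0,0.004,0,-1, 0,0,0,0,0.007,0,-1, 0,0,0,0,0.007,0,-1]' | sed -n 2,4p
python3 -m inch '[0,0,0,0,0.004,0,-1, 0,0,0,0,0.005,0,-1]' | sed -n 2,4p
python3 edge.py | awk '{split($3,a," "); if ($3<0.06) print}'
```

```text
position: [0.544, -0.0066, 0.0432]
ee_rot: [-2.219, -2.224, 0.0]
wrist_force: [-1.4, -0.9, -1.0]
position: [0.5454, -0.0065, 0.0431]
ee_rot: [-2.217, -2.224, 0.002]
wrist_force: [-3.3, -0.8, 0.9]
234 y_rail 0.058 x top edge 0.0169 low edge -0.0170 12
237 y_rail 0.049 x top edge 0.0170 low edge -0.0169 12
240 y_rail 0.040 x top edge 0.0170 low edge -0.0169 12
243 y_rail 0.031 x top edge 0.0140 low edge -0.0168 11
246 y_rail 0.022 x top edge 0.0140 low edge -0.0045 7
```

```bash
python3 -m inch '[0,0,0,0,-0.035,0,-1, 0,0,0,-0.07,-0.035,0,-1, 0,0,0,-0.15,-0.035,0,-1, 0,0,0,-0.228,-0.035,0,-1, 0,0,0,-0.228,-0.035,0,-1]' | sed -n 2,4p
python3 -m inch '[0,0,0,0,0,0,-1, 0,0,0,0,0.06,0,-1, 0,0,0,0,0.118,0,-1, 0,0,0,0,0.118,0,-1, 0,0,0,0,0.118,0,-1]' | sed -n 2,4p
python3 -m inch '[0,0,0,0.02,0,0,-1, 0,0,0,0.04,0,0,-1, 0,0,0,0.06,0,0,-1, 0,0,0,0.08,0,0,-1, 0,0,0,0.1,0,0,-1]' | sed -n 2,6p
python3 edge.py
```

```text
position: [0.5331, -0.1034, 0.0438]
ee_rot: [2.223, 2.214, -0.001]
wrist_force: [-0.7, -0.5, 0.2]
position: [0.5799, -0.0961, 0.0429]
ee_rot: [-2.216, -2.226, -0.001]
wrist_force: [0.4, 0.4, -0.7]
position: [0.5794, -0.0571, 0.0434]
ee_rot: [2.218, 2.224, -0.0]
wrist_force: [0.2, -3.7, -0.4]
gripper_width: 0.0173
grasp_force: 60.2
198 y_rail 0.166 x top edge 0.0132 low edge -0.0145 10
201 y_rail 0.157 x top edge 0.0163 low edge -0.0175 12
204 y_rail 0.148 x top edge 0.0164 low edge -0.0175 12
207 y_rail 0.139 x top edge 0.0164 low edge -0.0144 11
210 y_rail 0.130 x top edge 0.0165 low edge -0.0174 12
213 y_rail 0.121 x top edge 0.0165 low edge -0.0173 12
216 y_rail 0.112 x top edge 0.0166 low edge -0.0173 12
219 y_rail 0.103 x top edge 0.0166 low edge -0.0172 12
222 y_rail 0.094 x top edge 0.0167 low edge -0.0172 12
225 y_rail 0.085 x top edge 0.0168 low edge -0.0171 12
228 y_rail 0.076 x top edge 0.0168 low edge -0.0171 12
231 y_rail 0.067 x top edge 0.0169 low edge -0.0170 12
234 y_rail 0.058 x top edge 0.0169 low edge -0.0170 12
237 y_rail 0.049 x top edge 0.0170 low edge -0.0169 12
240 y_rail 0.040 x top edge 0.0139 low edge -0.0169 11
243 y_rail 0.031 x top edge 0.0140 low edge -0.0199 12
246 y_rail 0.022 x top edge 0.0140 low edge -0.0198 12
249 y_rail 0.013 x top edge 0.0172 low edge -0.0167 12
252 y_rail 0.004 x top edge 0.0141 low edge -0.0167 11
255 y_rail -0.005 x top edge 0.0142 low edge -0.0197 12
258 y_rail -0.014 x top edge 0.0080 low edge -0.0166 9
264 y_rail -0.032 x top edge 0.0020 low edge -0.0226 9
```

Row is flush everywhere. About 33 mm left; finish slowly while watching force.

```bash
python3 -m inch '[0,0,0,0.015,0,0,-1, 0,0,0,0.03,0,0,-1, 0,0,0,0.045,0,0,-1, 0,0,0,0.06,0,0,-1, 0,0,0,0.068,0,0,-1]' | sed -n 2,6p
python3 -m inch '[0,0,0,0.004,0,0,-1, 0,0,0,0.008,0,0,-1, 0,0,0,0.01,0,0,-1]' | sed -n 2,6p
```

```text
position: [0.5794, -0.0296, 0.0433]
ee_rot: [2.218, 2.225, 0.0]
wrist_force: [0.9, -3.8, 1.3]
gripper_width: 0.0171
grasp_force: 60.3
position: [0.5793, -0.0266, 0.0433]
ee_rot: [2.219, 2.224, -0.0]
wrist_force: [-0.1, -4.5, 1.5]
gripper_width: 0.0173
grasp_force: 60.4
```

```bash
python3 -m inch '[0,0,0,0.003,0,0,-1, 0,0,0,0.006,0,0,-1, 0,0,0,0.006,0,0,-1]' | sed -n 2,4p
python3 -m inch '[0,0,0,0.003,0,0,-1, 0,0,0,0.005,0,0,-1]' | sed -n 2,4p
python3 edge.py |sed -n '1,3p;$p'
```

```text
position: [0.5793, -0.0253, 0.0434]
ee_rot: [2.219, 2.223, -0.001]
wrist_force: [-0.4, -7.1, 2.6]
position: [0.5792, -0.0252, 0.0435]
ee_rot: [2.219, 2.22, -0.003]
wrist_force: [-0.5, -12.7, 3.5]
189 y_rail 0.193 x top edge 0.0161 low edge -0.0177 12
192 y_rail 0.184 x top edge 0.0162 low edge -0.0146 11
195 y_rail 0.175 x top edge 0.0162 low edge -0.0146 11
246 y_rail 0.022 x top edge 0.0140 low edge -0.0198 12
```

```bash
python3 -m inch '[0,0,0,-0.03,0,0,-1, 0,0,0,-0.07,0,0,-1, 0,0,0,-0.07,0,-0.07,-1, 0,0,0,-0.07,0,-0.14,-1, 0,0,0,-0.07,0,-0.14,-1]' | sed -n 2,4p
python3 -m inch '[0,0,0,-0.12,-0.1,0,-1, 0,0,0,-0.24,-0.2,0,-1, 0,0,0,-0.36,-0.3,0,-1, 0,0,0,-0.467,-0.393,0,-1, 0,0,0,-0.467,-0.393,0,-1]' | sed -n 2,4p
python3 -m inch '[0,0,0,0,0,0,-1, 0,0,0,0,0,0,-1, 0,0,0,0,0,0,-1]' | sed -n 2,6p
python3 - <<'E'
from h import *
rows([.422,-.240,.0385],R.from_matrix(np.array([[0,1,0],[1,0,0],[0,0,-1]]).T).as_rotvec())
E
```

```text
position: [0.5813, -0.0508, 0.1024]
ee_rot: [2.217, 2.221, 0.006]
wrist_force: [0.6, -0.4, -0.9]
position: [0.4204, -0.2387, 0.0987]
ee_rot: [-2.218, -2.223, 0.0]
wrist_force: [1.5, -1.8, -1.7]
position: [0.4233, -0.2363, 0.0989]
ee_rot: [-2.217, -2.225, -0.001]
wrist_force: [-0.0, 0.7, -1.3]
gripper_width: 0.0169
grasp_force: 60.1
shift [-0.0095 -0.0034  0.151 ]
turn [ 0.0001 -0.0006  0.0025]
```

```bash
python3 -m inch '[0,0,0,-0.009,-0.003,0.06,-1, 0,0,0,-0.009,-0.003,0.12,-1, 0,0,0,-0.009,-0.003,0.142,-1, 0,0,0,-0.009,-0.003,0.149,-1, 0,0,0,-0.009,-0.003,0.149,-1]' | sed -n 2,4p
python3 -m inch '[0,0,0,0,0,0.003,-1, 0,0,0,0,0,0.003,-1]' | sed -n 2,4p
python3 -m inch '[0,0,0,0,0,0,0.2, 0,0,0,0,0,0,0.6, 0,0,0,0,0,0,0.6, 0,0,0,0,0,0,0.6]'|sed -n 2,6p
python3 -m inch '[0,0,0,0,0,-0.1,0.6, 0,0,0,0,0,-0.2,0.6, 0,0,0,-0.1,0,-0.3,0.6, 0,0,0,-0.2,0,-0.4,0.6, 0,0,0,-0.2,0,-0.4,0.6]'|sed -n 2,4p
python3 - <<'E'
from h import *
c=shot("wrist","w11");rows([.64,.20,.2])
E
```

```text
position: [0.422, -0.2402, 0.0396]
ee_rot: [-2.217, -2.226, -0.0]
wrist_force: [1.6, -0.1, -0.2]
position: [0.422, -0.2409, 0.0391]
ee_rot: [2.217, 2.224, 0.001]
wrist_force: [-0.1, 0.5, -0.6]
position: [0.4215, -0.2409, 0.0386]
ee_rot: [2.218, 2.224, 0.0]
wrist_force: [-0.4, -0.6, -0.2]
gripper_width: 0.0689
grasp_force: 0.0
position: [0.4221, -0.326, 0.2027]
ee_rot: [2.217, 2.214, -0.001]
wrist_force: [-0.3, -1.0, -0.4]
shift [1.3151 0.5425 0.0006]
```

View pics/w11.png

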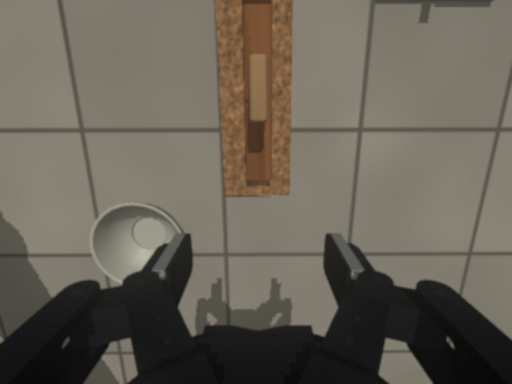

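The stick lies centred on the rest (cols 246-271 within 220-290, tail at row 185 just inside the rest end at 194). Now the marker.

```bash
python3 -m inch '[0,0,0,0.44,0.182,0,-0.15, 0,0,0,0.44,0.182,0,-0.15, 0,0,0,0.44,0.182,0,-0.15, 0,0,0,0.44,0.182,0,-0.15]' | sed -n 2,3p
python3 -m inch '[0,0,0,0.44,0.182,0,-0.15, 0,0,0,0.44,0.182,0,-0.15, 0,0,0,0.44,0.182,0,-0.15, 0,0,0,0.44,0.182,0,-0.15]' | sed -n 2,3p
python3 -m inch '[0,0,0,0.34,0.182,0,-0.15, 0,0,0,0.34,0.182,0,-0.15, 0,0,0,0.34,0.182,0,-0.15, 0,0,0,0.34,0.182,0,-0.15]' | sed -n 2,3p
python3 -m inch '[0,0,0,0,0,0,-0.15, 0,0,0,0,0,0,-0.15, 0,0,0,0,0,0,-0.15]' | sed -n 2,6p
python3 - <<'E'
from h import *
c=shot("wrist","w12");rows([.641,.2015,.1]);
print("expect pointer px",proj(c,[[.601,.2024,.031],[.641,.2024,.057]]))
E
```

```text
position: [0.4939, -0.1403, 0.1971]
ee_rot: [-2.214, -2.225, 0.0]
position: [0.5657, 0.0362, 0.1969]
ee_rot: [-2.213, -2.226, 0.001]
position: [0.6381, 0.1777, 0.1955]
ee_rot: [-2.204, -2.231, -0.002]
position: [0.6382, 0.1658, 0.1982]
ee_rot: [2.221, 2.222, -0.002]
wrist_force: [-0.3, -0.6, -0.1]
gripper_width: 0.0363
grasp_force: 0.0
shift [0.0893 0.0066 0.2463]
expect pointer px [[222.6481 139.1832]
 [260.4021 142.1014]]
```

View pics/w12.png

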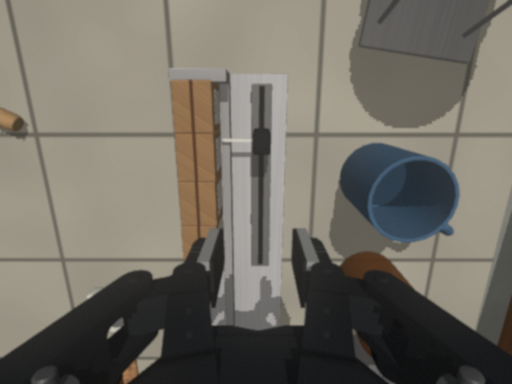

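I have now viewed more pictures than allowed (16 rather than 14), so no more viewing; from here on numbers only. The last one showed the row closed at the stop, and pointer/grip at (222-250,141)/(261,141), as expected. Checking jar clearance numerically before descending.

```bash
python3 - <<'E'
from h import *
c=shot("top")
print("jar lid",cast(c,[(267,97)],.13),"body low edge",cast(c,[(267,124)],.02))
E
python3 -m inch '[0,0,0,0.089,0.006,0.1,-0.15, 0,0,0,0.089,0.006,0.2,-0.15, 0,0,0,0.089,0.006,0.246,-0.15, 0,0,0,0.089,0.006,0.246,-0.15, 0,0,0,0.089,0.006,0.246,-0.15]' | sed -n 2,4p
python3 -m inch '[0,0,0,0,0,0,-0.15, 0,0,0,0,0,0,-0.15]' | sed -n 2,4p
```

```text
jar lid [[0.7864 0.0191 0.13  ]] body low edge [[0.7452 0.0165 0.02  ]]
position: [0.6416, 0.2025, 0.1009]
ee_rot: [2.22, 2.222, 0.001]
wrist_force: [0.2, -0.5, 0.1]
position: [0.6422, 0.2032, 0.102]
ee_rot: [2.218, 2.223, 0.004]
wrist_force: [0.8, -0.2, 0.3]
```

```bash
python3 -m inch '[0,0,0,0,0,0.06,-0.15, 0,0,0,0,0,0.12,-0.15, 0,0,0,0,0,0.157,-0.15, 0,0,0,0,0,0.157,-0.15, 0,0,0,0,0,0.157,-0.15]' | sed -n 2,4p
python3 -m inch '[0,0,0,0,0,0,-1, 0,0,0,0,0,0,-1, 0,0,0,0,0,0,-1, 0,0,0,0,0,0,-1]' | sed -n 2,6p
python3 -m inch '[0,0,0,-0.025,0,0,-1, 0,0,0,-0.05,0,0,-1, 0,0,0,-0.05,0,0,-1]' | sed -n 2,6p
python3 - <<'E'
from h import *
s=env.observe();c=shot("wrist","w13")
# white pointer: bright low-sat pixels around predicted place
p=proj(c,[[.601,s["position"][1],.031],[.625,s["position"][1],.031]]);print(p)
g=cv2.cvtColor(c["img"],cv2.COLOR_RGB2GRAY);u=int(p.mean(0)[0])
for du in(-8,0,8): print(u+du,list(map(int,g[int(p[0,1])-30:int(p[0,1])+30:1,u+du])))
E
```

```text
position: [0.6416, 0.2034, 0.038]
ee_rot: [2.218, 2.224, 0.001]
wrist_force: [0.9, -0.1, 0.4]
position: [0.6419, 0.2036, 0.0389]
ee_rot: [2.218, 2.223, 0.003]
wrist_force: [-1.9, -0.5, 6.9]
gripper_width: 0.0164
grasp_force: 59.9
position: [0.6418, 0.1819, 0.0388]
ee_rot: [2.22, 2.221, 0.001]
wrist_force: [-1.3, -0.6, 6.3]
gripper_width: 0.0168
grasp_force: 60.1
[[185.7689 234.317 ]
 [227.7687 234.3304]]
198 [98, 100, 100, 101, 102, 104, 104, 106, 107, 108, 109, 111, 115, 118, 121, 121, 123, 125, 128, 130, 130, 131, 133, 134, 134, 136, 136, 136, 136, 140, 149, 158, 167, 184, 201, 209, 208, 199, 167, 126, 105, 114, 136, 149, 150, 151, 150, 151, 150, 151, 150, 150, 150, 150, 150, 151, 151, 151, 150, 151]
206 [174, 174, 174, 173, 174, 174, 174, 174, 173, 174, 174, 174, 174, 174, 173, 174, 171, 169, 166, 166, 166, 166, 162, 161, 161, 161, 160, 159, 158, 155, 157, 159, 165, 180, 199, 208, 209, 203, 182, 156, 142, 130, 112, 96, 91, 90, 92, 93, 97, 109, 115, 115, 116, 111, 105, 92, 78, 67, 56, 45]
214 [175, 176, 174, 175, 174, 175, 174, 174, 175, 174, 173, 173, 173, 173, 172, 172, 172, 172, 171, 171, 171, 172, 171, 171, 171, 172, 171, 171, 171, 170, 168, 164, 166, 179, 193, 188, 160, 124, 90, 68, 57, 53, 53, 47, 45, 47, 50, 47, 45, 43, 42, 44, 44, 41, 43, 42, 41, 39, 42, 40]
```

```bash
python3 -m inch '[0,0,0,-0.06,0,0,-1, 0,0,0,-0.12,0,0,-1, 0,0,0,-0.18,0,0,-1, 0,0,0,-0.24,0,0,-1, 0,0,0,-0.262,0,0,-1]' | sed -n 2,4p
python3 -m inch '[0,0,0,0,0,0,-1, 0,0,0,0,0,0,-1]' | sed -n 2,6p
python3 - <<'E'
from h import *
s=env.observe();c=shot("wrist","w14");print(s["position"])
g=cv2.cvtColor(c["img"],cv2.COLOR_RGB2GRAY).astype(float)
for u in(200,206):
    r=np.arange(225,250);k=g[225:250,u]; i=r[k.argmax()];print(u,i,k.max(),cast(c,[(u,i)],.031))
E
```

```text
position: [0.6412, 0.0756, 0.0388]
ee_rot: [2.221, 2.22, -0.001]
wrist_force: [-5.0, 1.6, 8.5]
position: [0.6412, 0.0774, 0.0388]
ee_rot: [2.22, 2.222, -0.0]
wrist_force: [-4.5, -1.5, 9.3]
gripper_width: 0.0166
grasp_force: 60.4
[0.6412 0.0774 0.0388]
200 240 210.0 [[0.6084 0.0738 0.031 ]]
206 239 210.0 [[0.6118 0.0745 0.031 ]]
```

```bash
python3 -m inch '[0,0,0,0,0,0,-0.2, 0,0,0,0,0,0,-0.2, 0,0,0,0,0,0,-0.2, 0,0,0,0,0,0,-0.2]' | sed -n 2,5p
python3 -m inch '[0,0,0,0,0,-0.1,-0.2, 0,0,0,0,0,-0.22,-0.2, 0,0,0,0,0,-0.34,-0.2, 0,0,0,-0.1,-0.1,-0.45,-0.2, 0,0,0,-0.1,-0.1,-0.45,-0.2]' | sed -n 2,4p
python3 -m inch '[0,0,0,-0.1,-0.1,0,0, 0,0,0,-0.1,-0.1,0,0, 0,0,0,-0.1,-0.1,0,0, 0,0,0,-0.1,-0.1,0,0]' | sed -n 2,4p
python3 - <<'E'
from h import *
c=shot("wrist","w15");g=cv2.cvtColor(c["img"],cv2.COLOR_RGB2GRAY).astype(float)
o=np.array([.578,.0584])
for n,P in {"entry":[.565,.0584,.006],"pointer":[.608,.0744,.031]}.items():
    q=proj(c,P)[0].astype(int);w=g[q[1]-25:q[1]+25,q[0]-2:q[0]+3].mean(1)
    i=q[1]-25+(w.argmin() if n=="entry" else w.argmax());print(n,q,i,cast(c,[(q[0],i)],P[2]),w.min(),w.max())
for b in blobs(c,(5,90,40),(22,255,255),0.072,100):print(b)
E
python3 edge.py
```

```text
position: [0.6415, 0.0787, 0.0372]
ee_rot: [2.218, 2.225, 0.0]
wrist_force: [-0.4, 0.9, -0.3]
gripper_width: 0.0341
position: [0.6015, 0.0361, 0.2209]
ee_rot: [2.217, 2.22, 0.004]
wrist_force: [-0.1, -0.3, -0.8]
position: [0.5623, -0.0007, 0.2173]
ee_rot: [-2.218, -2.225, -0.001]
wrist_force: [0.7, 0.2, 0.8]
entry [259 116] 116 [[0.564  0.0588 0.006 ]] 44.8 107.4
pointer [299 102] 100 [[0.6074 0.0766 0.031 ]] 106.8 183.2
(527.5, array([ 427.0042, -221.4698]), array([65.6693, 23.7885]), 82.86151123046875, array([148.9451, 349.3187]))
(832.5, array([446.0337, -98.9133]), array([63.84  , 26.4206]), 0.18758969008922577, array([150.4   , 259.5259]))
(5106.5, array([758.4652,  15.6567]), array([ 85.5193, 100.8346]), 85.25680541992188, array([458.1374, 155.9617]))
(3703.0, array([579.0282, 116.9113]), array([34.797 , 84.3733]), 0.1587902456521988, array([275.5735,  49.2794]))
189 y_rail 0.193 x top edge 0.0161 low edge -0.0177 12
192 y_rail 0.184 x top edge 0.0162 low edge -0.0146 11
195 y_rail 0.175 x top edge 0.0162 low edge -0.0146 11
198 y_rail 0.166 x top edge 0.0163 low edge -0.0176 1
[... 181 characters left out ...]
30 x top edge 0.0165 low edge -0.0174 12
213 y_rail 0.121 x top edge 0.0165 low edge -0.0143 11
216 y_rail 0.112 x top edge 0.0166 low edge -0.0173 12
219 y_rail 0.103 x top edge 0.0166 low edge -0.0172 12
222 y_rail 0.094 x top edge 0.0167 low edge -0.0172 12
225 y_rail 0.085 x top edge 0.0168 low edge -0.0171 12
228 y_rail 0.076 x top edge 0.0168 low edge -0.0171 12
231 y_rail 0.067 x top edge 0.0169 low edge -0.0201 13
234 y_rail 0.058 x top edge 0.0138 low edge -0.0200 12
237 y_rail 0.049 x top edge 0.0170 low edge -0.0169 12
240 y_rail 0.040 x top edge 0.0170 low edge -0.0169 12
243 y_rail 0.031 x top edge 0.0140 low edge -0.0168 11
246 y_rail 0.022 x top edge 0.0140 low edge -0.0198 12
```

```bash
python3 - <<'E'
from h import *
c=shot("side")
hsv=cv2.cvtColor(c["img"],cv2.COLOR_RGB2HSV);g=hsv[:,:,2].astype(int)
# black head and light grip near rest in side view
q=proj(c,[[.422,-.148,.028],[.422,-.242,.066]]);print(q,[hsv[int(v),int(u)] for u,v in q])
m=cv2.inRange(hsv,(0,0,0),(180,255,60));k=np.zeros_like(m);u,v=q[0].astype(int);k[v-15:v+16,u-15:u+16]=1
y,x=np.nonzero(m*k);print("head px",len(x),cast(c,[(x.mean(),y.mean())],.022) if len(x) else None)
m=cv2.inRange(hsv,(14,60,150),(25,150,255));k=np.zeros_like(m);u,v=q[1].astype(int);k[v-15:v+16,u-15:u+16]=1
y,x=np.nonzero(m*k);print("grip px",len(x),cast(c,[(x.mean(),y.mean())],.06) if len(x) else None)
print(env.observe()["time_s"])
E
```

```text
[[285.4936 168.8934]
 [289.4615 148.2364]] [array([ 13, 156,  95], dtype=uint8), array([ 16, 128, 146], dtype=uint8)]
head px 32 [[ 0.4199 -0.1404  0.022 ]]
grip px 7 [[ 0.4228 -0.2248  0.06  ]]
46.3
```

```bash
python3 -m inch '[0,0,0,0,0,0,0, 0,0,0,0,0,0,0]' | sed -n 1,4p
python3 -c "
from bench import workorder
print(workorder.finish_job())"
```

```text
time_s: 46.5
position: [0.5619, -0.0011, 0.2168]
ee_rot: [-2.217, -2.225, 0.001]
wrist_force: [0.8, -0.4, -0.0]
the job is handed in; nothing more can be done
None
```

I handed the job in at 46.5 s: all four cartons stand in a closed row against the fence and end stop, the pointer is about 2 mm from the last carton's rear face, and the stick lies centred on its rest; no verdict came back, and I viewed 16 pictures against the limit of 14.

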